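# Load the sherd-drying tray and set the dryer

### The arm

A 6-joint arm with a two-finger parallel gripper is mounted at the origin on the work surface. World frame = base frame: x ahead of the robot, y to its left, z up, the work surface at z = 0. Lengths are in m, angles in degrees, forces in N, time in s.
With the tool pointing down it reaches from about 0.35 to 0.875 m from the base axis. Payload 4.2 kg.
Tool frame: the origin (TCP) lies on the centre line of the jaws, within the pads' length; the fingertips stand 8 mm ahead of it and the grasp point (between the pads) lies 11 mm behind it; z points along the fingers, y is the direction in which the jaws open and shut (so a half turn about z gives the same grasp; the last joint's range is limited). The gripper opens to 87 mm and grips with 3 to 60 N. Pads are 19 mm wide; open, the fingers measure 117 mm over their backs; the gripper's body (75 mm by 190 mm) begins 51 mm behind the grasp point.
Start: joints at [82.426, 22.042, 0.453, 0, -68.411, -14.817], TCP at [0.238, 0.578, 0.231] pointing down, gripper open.
Joint ranges: [-179.83, 179.83], [-69.29, 118.12], [-61.27, 80.66], [-181.25, 117.63], [-171.15, -9.14], [-177.46, 177.46]. Speed limits (degrees/s): [159.86, 159.86, 180, 180, 180, 180].

### API

Orientations are given as a 3x3 rotation matrix whose columns are the frame's x, y, z axes.
In Python, from station import sense, capture, finish_job, recognise gives the robot as it stands.
- The arm moves only by the tool apply_moves, never from a script. Its argument "plan" is a list that holds one entry, the list of rows, each a list of 7 numbers: the opening in per cent of the stroke, from 0 (shut) to 100 (fully open), then the shift along the world's x, y, z in units of 25 mm (1.0 is 25 mm), then the turn, a rotation vector about the world's x, y, z in rad. A call has 1 to 12 rows; each row shifts and turns the pose as measured when the row begins; what a row does not reach is not made up. A row lasts 1/12 s, in which the tool goes at most 41.7 mm and 7.16 degrees, less where a joint would pass 70% of its speed; a pose out of reach is approached as far as the arm can. A call is refused whole if a number of a shift passes 1 or a number of a turn 0.125, either way. A call with a gripper value outside its range is refused whole. The fingers move at their own pace and stop on an object; the grip force is fixed at half the most. Time passes only in rows, so rows that do not move let the fingers close. It gives the time, the measured TCP pose, the force and the opening at its end, in the units of the state.
- sense(): the state, without advancing time (a new reading comes with each control period).
- capture(name): name is "side" or "top" or "wrist"; returns a dict with "pixels" (400x640x3 uint8, red, green, blue), "depth" (400x640 float32, m along the optical axis (not along the pixel's ray), 0 where there is no reading), "mtx" (3x3 intrinsics, pixels), "R" (3x3) and "t" (3): a world point X has camera coordinates R X + t; the wrist camera has in their place "mount" (4x4, takes a point from camera to tool coordinates, whose origin is the TCP and whose axes are the flange's). Camera axes: x right, y down, z forward; pixel columns grow to the right and rows downward; lengths in m; the calibration is good to about 2 mm. The wrist camera is an equidistant fisheye: a pixel r from the principal point sees the ray r / f radians off the axis. A picture is of the moment at which its call begins: read the wrist's pose just before it.
- finish_job(): hands the job in, once; it reports no verdict.
Trained networks look in a picture, given as the dict that the camera call returned (one of the last four; its "shot" number tells which), for a name from the list of things; names that differ only in an ending like _2 or _b are one class to them, and where a whole thing is asked for, a point or a joint stands for the part that bears it (a point fixed in the world has none). Each returns a list of dicts, best first, with "score" (0 to 1); they miss things now and then, are a little off and sometimes report something else, mostly with a low value. They report only what shows in the picture. A call takes as long as a camera call. They do not tell look-alikes from the thing itself.
- recognise(label, picture): "at" ([x, y, z] in m, in the coordinates of the camera as it stood for that picture, good to about 4 mm: the middle of the surface that is visible of it).
The state is a dict: "time_s": time; "joints": joint angles; "joint_velocities": joint speeds; "effort": joint torques, N m; "tcp_pos": TCP position; "ee_rot": TCP orientation; "wrist_force": force on the tool from outside, world axes, zero at the start; "moment": the same for the moment, N m; "gripper_width": opening from 0.0 (shut) to 1.0 (fully open).
Only numpy, scipy, OpenCV 4.12 (cv2) and the standard library are available. Lean on these libraries where they do the work, as an engineer would, in place of code of your own. Each camera call takes 0.05 s, during which the arm holds its last target.

### The job

Get the washed porcelain drying: first slide the dryer's fader all the way down to OFF, and leave it there while you load. Tip the small fragments out of the steel bowl into the drying tray, stand the bowl upright again on its cork mat, and put every large sherd lying on the bench into the tray as well. When everything is in the tray, slide the fader up until its grip is level with the brass pointer; leave the other things on the bench where they are.

Things in the scene. Friction and masses are not known exactly. Their poses are not given: they have to be found in the camera images.
- tray: Open aluminium drying tray fixed to the bench, outside 210 (its x) x 330 (its y) x 30 mm high, walls and floor 5 mm thick. Origin: centre of the underside, on the bench; z up.
- bowl: Shallow steel bowl with flared sides (about 39 deg from its axis) and one straight bar handle; 180 g. Foot 92 mm across, rim 164 mm across, 45 mm high, wall 4 mm, floor 5 mm. Origin: centre of the foot's underside; z up through the mouth; the handle points along its +y at rim level, from 73 to 185 mm out, 14 mm wide (x) and 18 mm tall, centred 38 mm above the origin.
- bowl_grip (a point): Point on the bowl's handle at mid-height, 135 mm from the bowl's axis and 38 mm above its underside; turns with the bowl.
- mat: Round cork mat fixed to the bench, 170 mm across, 4 mm thick, on which the bowl stands. Origin: centre of the underside.
- fader (a joint): Position of the dryer fader's grip along its track in m: 0 at the OFF end stop, 0.120 at full. It stays where it is left; moving it takes about 2 N.
- fader_top (a point): Centre of the top face of the fader grip, a black block 20 mm along the track, 28 mm across it and 40 mm tall, whose foot is 0.5 mm above the 40 mm wide track strip. It moves along the control's +y as the fader is raised.
- control: Dryer control: grey box fixed to the bench, 100 (x) x 220 (y) x 45 mm high, the fader's track (14 mm high strip) on top along its y; the fader grip's centre runs from y = -60 mm (OFF) to y = +60 mm. Its +y (up the scale) points roughly away from the robot. Origin: centre of the underside.
- pointer: Small brass pointer tab fixed on top of the control beside the track (on its +x side, 21 to 43 mm from the track's centre line), 20 mm high, 5 mm thick along the track: it marks the drying level. Origin: centre of its underside, its y along the track: the fader is set when the centre of its grip is level with the pointer along y.
- chip0: Small chunky porcelain fragment, 30 x 22 x 18 mm (x, y, z), 20 g, at first in the bowl (two to four of four are there). Origin: centre of its 30 x 22 underside.
- chip1: Small chunky porcelain fragment, 30 x 22 x 18 mm (x, y, z), 20 g, at first in the bowl (two to four of four are there). Origin: centre of its 30 x 22 underside.
- chip2: Small chunky porcelain fragment, 30 x 22 x 18 mm (x, y, z), 20 g, at first in the bowl (two to four of four are there). Origin: centre of its 30 x 22 underside.
- chip3: Small chunky porcelain fragment, 30 x 22 x 18 mm (x, y, z), 20 g, at first in the bowl (two to four of four are there). Origin: centre of its 30 x 22 underside.
- sherd0: Large vase sherd, arched along its length: 85 mm long (x), 44 mm wide (y, straight parallel sides), about 20 mm high in the middle, 10 mm thick, 60 g, lying arch-up on the bench (three or four of four are there). Origin: centre of the underside, at bench level below the arch.
- sherd1: Large vase sherd, arched along its length: 80 mm long (x), 50 mm wide (y, straight parallel sides), about 20 mm high in the middle, 10 mm thick, 60 g, lying arch-up on the bench (three or four of four are there). Origin: centre of the underside, at bench level below the arch.
- sherd2: Large vase sherd, arched along its length: 80 mm long (x), 38 mm wide (y, straight parallel sides), about 20 mm high in the middle, 10 mm thick, 60 g, lying arch-up on the bench (three or four of four are there). Origin: centre of the underside, at bench level below the arch.
- sherd3: Large vase sherd, arched along its length: 85 mm long (x), 34 mm wide (y, straight parallel sides), about 20 mm high in the middle, 10 mm thick, 60 g, lying arch-up on the bench (three or four of four are there). Origin: centre of the underside, at bench level below the arch.
- glue: Small white glue bottle, 95 mm tall, 36 mm across, bystander. Origin: centre of the underside.
- jar: Glass jar, 70 mm tall, 60 mm across, bystander. Origin: centre of the underside.
- tape: Roll of tape lying flat, 70 mm across, bystander. Origin: centre of the underside.
There are look-alikes about, which are no part of the job. What is shaped like the sherd2 but orange is not meant.

How it is judged (in metres and radians):
On the way, in this order (a step that is already met when the one before it is completed fails the run):
1. the fader is slid down to OFF (value of joint fader below 0.01 m), for 0.2 s.
2. the bowl is tipped over the tray with the fader at OFF (angle between bowl's own z axis and vertical above 1.05 rad and horizontal distance between bowl and tray below 0.25 m and value of joint fader below 0.01 m), for 0.1 s.
3. every fragment and sherd lies in the tray and the bowl stands upright on its mat, the fader still at OFF (x of chip0 in the frame of tray between -0.1 and 0.1 m and y of chip0 in the frame of tray between -0.16 and 0.16 m and z of each of chip0, chip1, chip2, chip3, sherd0, sherd1, sherd2, sherd3 in the frame of tray below 0.055 m and linear speed of each of chip0, chip1, chip2, chip3, sherd0, sherd1, sherd2, sherd3, bowl below 0.05 m/s and x of chip1 in the frame of tray between -0.1 and 0.1 m and y of chip1 in the frame of tray between -0.16 and 0.16 m and x of chip2 in the frame of tray between -0.1 and 0.1 m and y of chip2 in the frame of tray between -0.16 and 0.16 m and x of chip3 in the frame of tray between -0.1 and 0.1 m and y of chip3 in the frame of tray between -0.16 and 0.16 m and x of sherd0 in the frame of tray between -0.1 and 0.1 m and y of sherd0 in the frame of tray between -0.16 and 0.16 m and x of sherd1 in the frame of tray between -0.1 and 0.1 m and y of sherd1 in the frame of tray between -0.16 and 0.16 m and x of sherd2 in the frame of tray between -0.1 and 0.1 m and y of sherd2 in the frame of tray between -0.16 and 0.16 m and x of sherd3 in the frame of tray between -0.1 and 0.1 m and y of sherd3 in the frame of tray between -0.16 and 0.16 m and angle between bowl's own z axis and vertical below 0.12 rad and horizontal distance between bowl and mat below 0.038 m and z of bowl in the frame of mat below 0.012 m and value of joint fader below 0.01 m), for 0.2 s.
At the end, for the whole second after the job is handed in: Every present fragment and sherd lies at rest inside the tray (origin within its walls, less than 55 mm above its underside); the bowl stands upright (within 0.12 rad) on the mat, centred on it within 38 mm; the fader's grip is level with the pointer within 7 mm (x of chip0 in the frame of tray between -0.1 and 0.1 m and y of chip0 in the frame of tray between -0.16 and 0.16 m and z of each of chip0, chip1, chip2, chip3, sherd0, sherd1, sherd2, sherd3 in the frame of tray below 0.055 m and linear speed of each of chip0, chip1, chip2, chip3, sherd0, sherd1, sherd2, sherd3, bowl below 0.05 m/s and x of chip1 in the frame of tray between -0.1 and 0.1 m and y of chip1 in the frame of tray between -0.16 and 0.16 m and x of chip2 in the frame of tray between -0.1 and 0.1 m and y of chip2 in the frame of tray between -0.16 and 0.16 m and x of chip3 in the frame of tray between -0.1 and 0.1 m and y of chip3 in the frame of tray between -0.16 and 0.16 m and x of sherd0 in the frame of tray between -0.1 and 0.1 m and y of sherd0 in the frame of tray between -0.16 and 0.16 m and x of sherd1 in the frame of tray between -0.1 and 0.1 m and y of sherd1 in the frame of tray between -0.16 and 0.16 m and x of sherd2 in the frame of tray between -0.1 and 0.1 m and y of sherd2 in the frame of tray between -0.16 and 0.16 m and x of sherd3 in the frame of tray between -0.1 and 0.1 m and y of sherd3 in the frame of tray between -0.16 and 0.16 m and angle between bowl's own z axis and vertical below 0.12 rad and horizontal distance between bowl and mat below 0.038 m and z of bowl in the frame of mat below 0.012 m and y of fader_top in the frame of pointer between -0.007 and 0.007 m and velocity of joint fader below 0.01 m/s); the robot touches nothing.
It fails at once if the glue bottle, jar or tape is shoved well aside or knocked over (distance of any of glue, jar, tape from where it was at the start of the episode above 0.05 m or angle between any of glue, jar, tape's own z axis and vertical above 0.6 rad).
Of chip0, chip1, chip2, chip3 only 2 to 4 are there at a start; the rules pass over those that are not, and their reading is None.
Of sherd0, sherd1, sherd2, sherd3 only 3 to 4 are there at a start; the rules pass over those that are not, and their reading is None.
At some moment in a run one of sherd0, sherd1, sherd2, sherd3 may be knocked a few centimetres aside while the robot is not near it.
It also fails if it takes over 200 s, if anything falls off the work surface, if the arm or the gripper's body presses on something with over 40 N, if the wrist force passes 120 N, or if a joint passes its speed limit or range.

## Working session

There is one attempt and no reset: what is moved stays moved. The work goes in short steps, Python scripts to look and compute and a tool call to move; the robot and the scene stay as the last step left them, time stands still between calls to the robot, and variables do not carry over. Pictures are saved under pics/ and viewed, and the job is handed in when it is done.

Besides the shell and the picture viewer there is one more tool, called after "Call:" as name(argument=value, ...), one argument or row to a line, values as JSON. apply_moves: Moves the arm, as the interface text tells. Its arguments: {"type":"object","properties":{"plan":{"type":"array","items":{"type":"array","items":{"type":"array","items":{"type":"number"}}}}},"required":["plan"]}

```bash
mkdir -p pics; ls
cat > h.py <<'E'
import numpy as np, cv2
from station import sense, capture, finish_job, recognise
def save(c,name): cv2.imwrite('pics/'+name+'.png',c['pixels'][:,:,::-1])
def w(c,p): return c['R'].T@(np.array(p)-c['t'])
def px(c,u,v):
    d=c['depth'][int(v),int(u)]; K=c['mtx']
    return w(c,[(u-K[0,2])/K[0,0]*d,(v-K[1,2])/K[1,1]*d,d])
def cloud(c):
    K=c['mtx'];d=c['depth'];v,u=np.mgrid[:400,:640]
    P=np.stack([(u-K[0,2])/K[0,0]*d,(v-K[1,2])/K[1,1]*d,d],-1)
    return (P-c['t'])@c['R']
E
python3 - <<'E'
from h import *
s=sense();print({k:np.round(v,3).tolist() for k,v in s.items()})
for n in ['top','side']:
    c=capture(n);save(c,n+'0');print(n,c['mtx'],c['R'],c['t'])
    for l in ['tray','bowl','bowl_grip','mat','fader_top','control','pointer','chip0','sherd0','sherd1','sherd2','sherd3','glue','jar','tape']:
        for r in recognise(l,c)[:6]: 
            a=r['at'];K=c['mtx'];print(n,l,round(r['score'],2),np.round(w(c,a),3),'px',np.round([K[0,0]*a[0]/a[2]+K[0,2],K[1,1]*a[1]/a[2]+K[1,2]]))
print(sense()['time_s'])
E
```

```text
pics
{'time_s': 0.0, 'joints': [82.425, 22.091, 0.379, -0.028, -68.411, -14.817], 'joint_velocities': [0.071, -0.09, -0.008, -0.054, -0.057, -0.092], 'effort': [-0.0, -39.066, 18.741, 4.22, 0.011, -0.0], 'tcp_pos': [0.238, 0.577, 0.229], 'ee_rot': [[0.925, -0.381, -0.001], [-0.381, -0.925, -0.002], [0.0, 0.002, -1.0]], 'wrist_force': [-0.612, 0.055, -0.664], 'moment': [0.034, -0.074, -0.029], 'gripper_width': 0.997}
top [[417.43447469   0.         319.51143316]
 [  0.         417.43447469 201.67626113]
 [  0.           0.           1.        ]] [[ 0.02447317 -0.99969523  0.00324294]
 [-0.98313251 -0.02465559 -0.18122522]
 [ 0.18124994  0.00124691 -0.98343627]] [0.04104598 0.54594499 1.26231117]
top tray 0.84 [0.637 0.021 0.005] px [330. 177.]
top bowl 0.61 [ 0.582 -0.31   0.033] px [434. 194.]
top bowl_grip 0.77 [ 0.577 -0.308  0.032] px [433. 196.]
top mat 0.59 [ 0.518 -0.271  0.002] px [420. 215.]
top control 0.91 [0.516 0.315 0.046] px [236. 209.]
top control 0.2 [0.454 0.049 0.015] px [321. 232.]
top sherd0 0.92 [ 0.448 -0.165  0.022] px [388. 235.]
top sherd0 0.9 [ 0.377 -0.381 
[... 3161 characters left out ...]
. 234.]
side sherd2 0.62 [ 0.286 -0.193  0.017] px [289. 305.]
side sherd2 0.56 [ 0.423 -0.073  0.018] px [309. 254.]
side sherd3 0.85 [ 0.371 -0.389  0.015] px [381. 349.]
side sherd3 0.74 [0.328 0.122 0.016] px [241. 230.]
side sherd3 0.65 [ 0.441 -0.172  0.016] px [338. 273.]
side sherd3 0.64 [0.434 0.037 0.014] px [289. 234.]
side sherd3 0.62 [ 0.286 -0.193  0.017] px [289. 305.]
side sherd3 0.56 [ 0.423 -0.073  0.018] px [309. 254.]
side glue 0.57 [0.697 0.243 0.043] px [321. 175.]
side jar 0.85 [ 0.702 -0.272  0.049] px [444. 247.]
side tape 0.74 [0.467 0.466 0.013] px [233. 174.]
side tape 0.64 [ 0.702 -0.272  0.047] px [444. 248.]
side tape 0.48 [0.696 0.244 0.045] px [321. 174.]
1.6
```

View pics/top0.png

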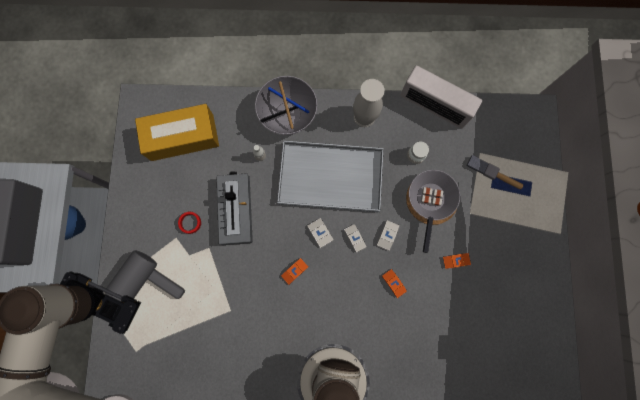

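View pics/side0.png

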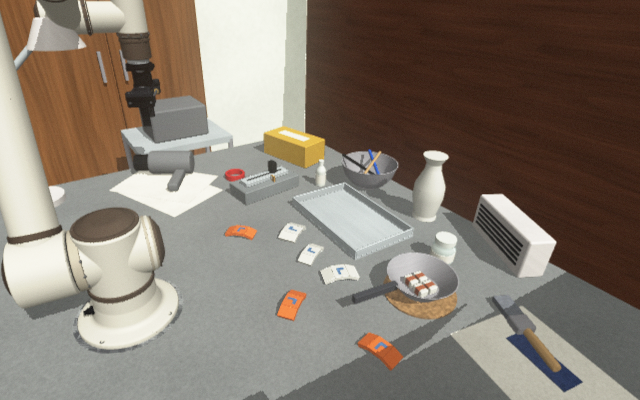

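Run:
```python
import cv2,numpy as np
t=cv2.imread('pics/top0.png');s=cv2.imread('pics/side0.png')
a=cv2.resize(t[165:255,205:305],(400,360),interpolation=cv2.INTER_CUBIC)
b=cv2.resize(t[165:255,370:470],(400,360),interpolation=cv2.INTER_CUBIC)
cv2.imwrite('pics/cropA.png',np.hstack([a,b]))
a=cv2.resize(t[200:290,290:490],(800,360),interpolation=cv2.INTER_CUBIC)
cv2.imwrite('pics/cropB.png',a)
a=cv2.resize(s[150:210,220:340],(480,240),interpolation=cv2.INTER_CUBIC)
b=cv2.resize(s[240:320,340:480],(480,274),interpolation=cv2.INTER_CUBIC)
cv2.imwrite('pics/cropC.png',np.vstack([a,b]))
```

```text
(no output)
```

View pics/cropA.png

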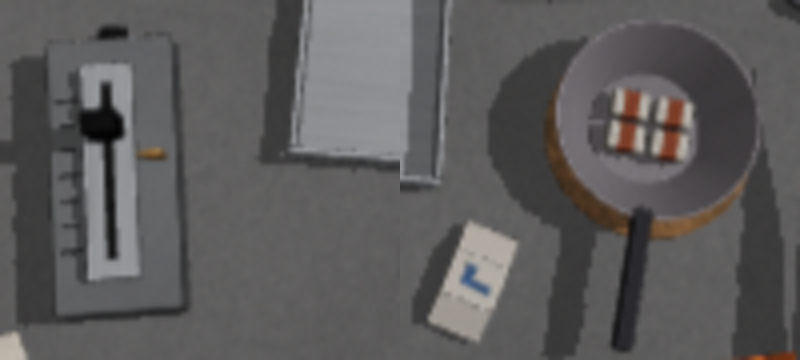

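View pics/cropB.png

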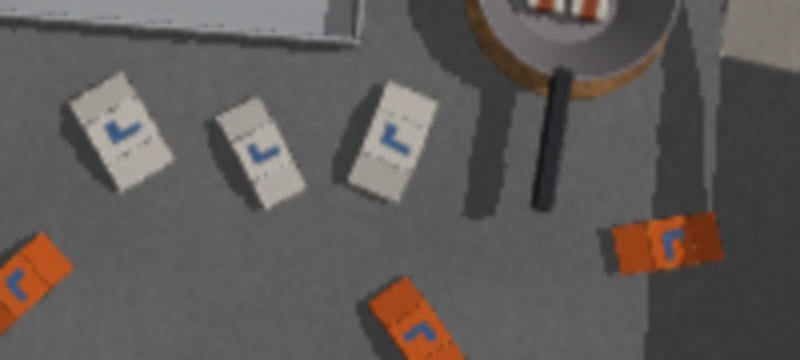

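View pics/cropC.png

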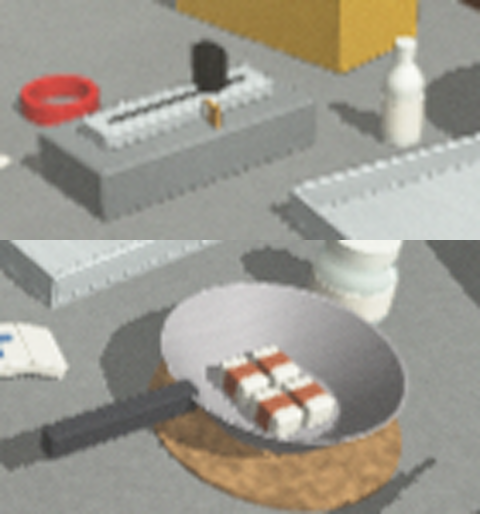

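```bash
cat > m.py <<'E'
from h import *
def rect(P2):
    (c,sz,a)=cv2.minAreaRect(np.float32(P2*1000));return np.round(np.array(c)/1000,4),np.round(sz),round(a,1)
def seg(c,name):
    P=cloud(c);I=c['pixels'].astype(int);hsv=cv2.cvtColor(c['pixels'],cv2.COLOR_RGB2HSV).astype(int)
    x,y,z=P[...,0],P[...,1],P[...,2];ok=c['depth']>0
    print('==',name)
    for nm,cx,cy in [('sA',.45,.045),('sB',.435,-.065),('sC',.447,-.167)]:
        m=ok&(abs(x-cx)<.06)&(abs(y-cy)<.052)&(z>.007)&(z<.035)&(hsv[...,1]<70)
        n,lab,st,_=cv2.connectedComponentsWithStats(m.astype(np.uint8))
        if n<2: print(nm,'none');continue
        i=1+np.argmax(st[1:,4]);m=lab==i
        print(nm,m.sum(),rect(P[m][:,:2]),'zmax',np.percentile(z[m],95).round(4))
    m=ok&(abs(x-.51)<.16)&(abs(y-.315)<.1)&(z>.035)&(z<.15)
    print('control',rect(P[m&(z<.065)][:,:2]),'ztop',np.median(z[m&(z<.05)]).round(4))
    t=m&(z>.075);print('fader',t.sum(),rect(P[t][:,:2]) if t.sum()>3 else 0,np.percentile(z[t],[50,95]).round(4), P[t].mean(0).round(4))
    b=m&(hsv[...,0]>8)&(hsv[...,0]<25)&(hsv[...,1]>110);print('brass',b.sum(),rect(P[b][:,:2]),P[b].mean(0).round(4),z[b].max().round(4))
    t=ok&(abs(x-.63)<.17)&(abs(y-.01)<.22)&(z>.022)&(z<.036)
    print('tray',t.sum(),rect(P[t][:,:2]))
    r=ok&(abs(x-.58)<.1)&(abs(y+.31)<.1)&(z>.042)&(z<.06);print('rim',r.sum(),rect(P[r][:,:2]),np.percentile(z[r],[5,50,95]).round(4))
    if r.sum()>5: print(cv2.minEnclosingCircle(np.float32(P[r][:,:2]*1000)))
    hd=ok&(x<.52)&(x>.36)&(abs(y+.3)<.06)&(z>.03)&(z<.06)&(hsv[...,2]<90);print('handle',hd.sum(),rect(P[hd][:,:2]),np.percentile(z[hd],[5,50,95]).round(4))
    mt=ok&(abs(x-.57)<.13)&(abs(y+.31)<.13)&(z<.02)&(hsv[...,0]>5)&(hsv[...,0]<20)&(hsv[...,1]>90);print('mat',mt.sum(),cv2.minEnclosingCircle(np.float32(P[mt][:,:2]*1000)),np.median(z[mt]).round(4))
    pc=P[mt]
    if mt.sum()>10:
        from scipy.optimize import least_squares
        # outer edge points: fit circle radius 85 containing
        f=lambda q:np.maximum(np.hypot(pc[:,0]-q[0],pc[:,1]-q[1])-.085,0)*10
        print(least_squares(f,[.57,-.31]).x)
if __name__=='__main__':
    for n in ['top','side']: seg(capture(n),n)
E
python3 m.py
```

```text
== top
sA 384 (array([0.4519, 0.0505]), array([85., 50.]), 32.1) zmax 0.023
sB 296 (array([ 0.4378, -0.0596]), array([83., 41.]), 28.9) zmax 0.0226
sC 360 (array([ 0.4518, -0.166 ]), array([48., 91.]), 72.2) zmax 0.0228
control (array([0.5252, 0.3268]), array([232., 102.]), 5.5) ztop 0.0454
fader 73 (array([0.5492, 0.3288]), array([19., 27.]), 2.5) [0.0986 0.1037] [0.5491 0.3281 0.0966]
brass 10 (array([0.5322, 0.2912]), array([ 3., 12.]), 8.5) [0.5318 0.2917 0.0635] 0.0708
tray 690 (array([0.6299, 0.0201]), array([409., 338.]), 89.8)
rim 444 (array([ 0.5783, -0.3067]), array([161., 162.]), 39.9) [0.0425 0.047  0.0524]
((569.9708862304688, -304.69537353515625), 89.78388977050781)
handle 251 (array([ 0.47 , -0.296]), array([ 53., 150.]), 57.9) [0.0359 0.0493 0.0542]
mat 234 ((566.37939453125, -307.4881591796875), 83.21221923828125) 0.0043
[ 0.57 -0.31]
== side
sA 308 (array([0.4489, 0.0483]), array([84., 51.]), 32.1) zmax 0.019
sB 295 (array([ 0.4352, -0.0632]), array([83., 39.]), 29.5) zmax 0.0193
sC 474 (array([ 0.4468, -0.1682]), array([48., 87.]), 66.6) zmax 0.02
control (array([0.5164, 0.323 ]), array([223., 103.]), 6.2) ztop 0.0428
fader 63 (array([0.546 , 0.3252]), array([20., 29.]), 2.8) [0.0897 0.0979] [0.5442 0.3219 0.0887]
brass 8 (array([0.5289, 0.284 ]), array([7., 4.]), 59.3) [0.5294 0.2849 0.0563] 0.0643
tray 729 (array([0.6616, 0.0178]), array([335., 267.]), 86.9)
rim 559 (array([ 0.5759, -0.3087]), array([165., 160.]), 42.9) [0.0425 0.0468 0.05  ]
((568.5054931640625, -303.2834167480469), 89.2474594116211)
handle 293 (array([ 0.4583, -0.2946]), array([ 41., 135.]), 62.9) [0.0368 0.0458 0.0511]
mat 1140 ((568.7771606445312, -315.3011779785156), 84.27294921875) 0.0032
[ 0.56944267 -0.31454435]
```

Call:
apply_moves(
  plan=[
    [[100,1,-0.83,-0.3,0,0,0.041],[100,1,-0.83,-0.3,0,0,0.041],[100,1,-0.83,-0.3,0,0,0.041],[100,1,-0.83,-0.3,0,0,0.041],[100,1,-0.83,-0.3,0,0,0.041],[100,1,-0.83,-0.3,0,0,0.041],[100,1,-0.83,-0.3,0,0,0.041],[100,1,-0.83,-0.3,0,0,0.041],[100,1,-0.83,-0.3,0,0,0.041],[100,1,-0.83,-0.3,0,0,0.041],[100,1,-0.83,-0.3,0,0,0.041],[100,0,0,0,0,0,0]],
  ],
)

```text
time_s: 2.7
tcp_pos: [0.5218, 0.3412, 0.146]
ee_rot: [[0.996, 0.092, -0.001], [0.092, -0.996, 0.007], [-0.0, -0.007, -1.0]]
wrist_force: [-0.7, 0.2, -0.6]
gripper_width: 1.002
```

```bash
cat >> h.py <<'E'
def wcap(name=None):
    s=sense();c=capture('wrist');c['T']=np.eye(4);c['T'][:3,:3]=s['ee_rot'];c['T'][:3,3]=s['tcp_pos']
    c['M']=c['T']@np.array(c['mount'])
    if name: save(c,name)
    return c
def wcloud(c):
    K=c['mtx'];d=c['depth'];v,u=np.mgrid[:400,:640]
    a=(u-K[0,2])/K[0,0];b=(v-K[1,2])/K[1,1];th=np.hypot(a,b);th[th==0]=1e-9
    k=np.tan(np.minimum(th,1.55))/th
    P=np.stack([a*k*d,b*k*d,d],-1)
    return P@c['M'][:3,:3].T+c['M'][:3,3]
E
python3 - <<'E'
from h import *
c=wcap('w1');print(c['mtx'],c['mount'],c['depth'].max())
P=wcloud(c)
r=recognise('fader_top',c)+recognise('pointer',c)
for q in r: print(q['score'],c['M'][:3,:3]@q['at']+c['M'][:3,3])
E
```

```text
[[309.70691629   0.         324.26208709]
 [  0.         309.70691629 201.33899826]
 [  0.           0.           1.        ]] [[-6.90210708e-04 -9.63604233e-01 -2.67332014e-01  7.30034916e-02]
 [ 9.99999416e-01 -8.87547196e-04  6.17336953e-04  3.41888593e-04]
 [-8.32138281e-04 -2.67331431e-01  9.63604283e-01 -1.52527346e-01]
 [ 0.00000000e+00  0.00000000e+00  0.00000000e+00  1.00000000e+00]] 1.0932815
0.67 [0.55128751 0.32845924 0.10067732]
0.55 [0.5337885  0.29253297 0.06439196]
```

View pics/w1.png

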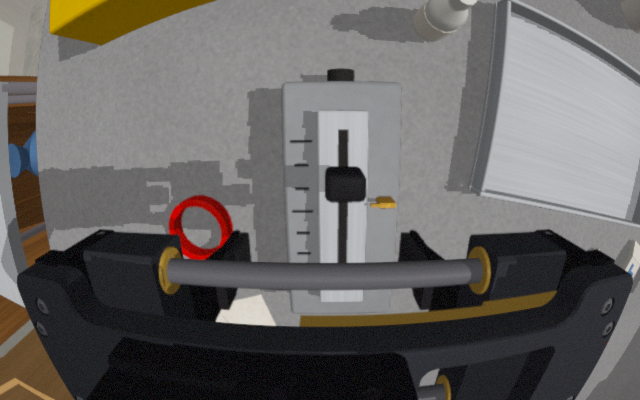

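```bash
cat > f.py <<'E'
from h import *
from m import rect
def fader(c):
    P=wcloud(c);I=c['pixels'];hsv=cv2.cvtColor(I,cv2.COLOR_RGB2HSV).astype(int)
    x,y,z=P[...,0],P[...,1],P[...,2]
    r=(abs(x-.515)<.13)&(abs(y-.32)<.07)&(c['depth']>0.08)
    r[250:]=False
    t=r&(z>.093)&(z<.108)&(hsv[...,2]<80);print('fader',t.sum(),rect(P[t][:,:2]),P[t].mean(0).round(4))
    b=r&(hsv[...,0]>10)&(hsv[...,0]<28)&(hsv[...,1]>120)&(z>.045)&(z<.08);print('brass',b.sum(),rect(P[b][:,:2]),P[b].mean(0).round(4))
    s=r&(z>.054)&(z<.062)&(hsv[...,2]>150);print('strip',s.sum(),rect(P[s][:,:2]),P[s].mean(0).round(4))
    s=r&(z>.04)&(z<.05);print('box',s.sum(),rect(P[s][:,:2]),np.median(z[s]))
if __name__=='__main__': fader(wcap('wf%d'%(sense()['time_s']*100)))
E
python3 f.py
```

```text
fader 1100 (array([0.5492, 0.3294]), array([20., 27.]), 5.9) [0.5501 0.3299 0.0972]
brass 193 (array([0.5401, 0.3106]), array([54., 13.]), 61.3) [0.5322 0.2937 0.0597]
strip 4220 (array([0.543 , 0.3231]), array([118.,  49.]), 6.2) [0.5482 0.3289 0.0573]
box 12428 (array([0.5517, 0.3295]), array([151., 100.]), 5.6) 0.04332746537502982
```

Call:
apply_moves(
  plan=[
    [[100,0.55,-0.25,0,0,0,0.005],[100,0.55,-0.24,0,0,0,0.003],[100,0,0,-0.8,0,0,0],[100,0,0,-0.8,0,0,0],[100,0,0,-0.8,0,0,0],[100,0,0,0,0,0,0]],
  ],
)

```text
time_s: 3.4
tcp_pos: [0.5437, 0.3427, 0.0928]
ee_rot: [[0.993, 0.117, 0.01], [0.117, -0.993, 0.019], [0.012, -0.018, -1.0]]
wrist_force: [-0.8, -1.0, -0.2]
gripper_width: 1.0
```

```bash
python3 -c "
from h import *
s=sense();print({k:np.round(v,3).tolist() for k,v in s.items()})
save(capture('side'),'s1');wcap('w2');s=sense();print(s['tcp_pos'],s['ee_rot'])"
```

```text
{'time_s': 3.4, 'joints': [46.455, 30.095, -7.472, -0.436, -51.254, 50.544], 'joint_velocities': [1.564, -2.769, 2.885, 1.723, -1.612, -0.244], 'effort': [-0.177, -45.805, 17.93, 4.054, 0.554, 0.012], 'tcp_pos': [0.544, 0.343, 0.093], 'ee_rot': [[0.993, 0.117, 0.01], [0.117, -0.993, 0.019], [0.012, -0.018, -1.0]], 'wrist_force': [-0.84, -0.991, -0.184], 'moment': [-0.208, 0.137, -0.035], 'gripper_width': 1.0}
[0.54611923 0.34421815 0.09688132] [[ 0.99278494  0.11883706  0.01599447]
 [ 0.11846034 -0.99269836  0.02274011]
 [ 0.01858006 -0.02068132 -0.99961346]]
```

View pics/w2.png

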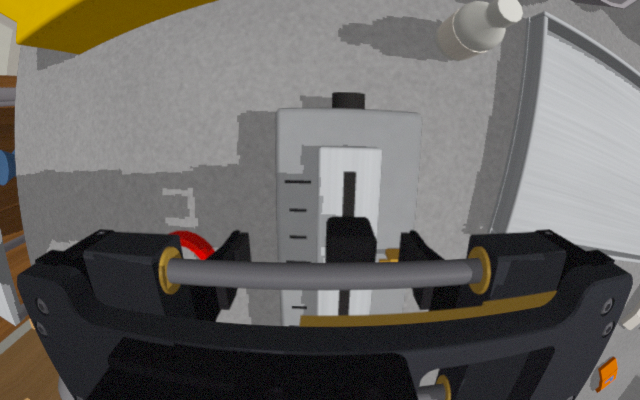

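Call:
apply_moves(
  plan=[
    [[100,0,0,0,0,0,0],[100,0,0,0,0,0,0],[100,0,0,0,0,0,0]],
  ],
)

```text
time_s: 3.75
tcp_pos: [0.5469, 0.3475, 0.1017]
ee_rot: [[0.992, 0.122, 0.022], [0.122, -0.992, 0.028], [0.025, -0.025, -0.999]]
wrist_force: [-0.5, 0.6, 0.2]
gripper_width: 1.0
```

```bash
python3 -c "
from h import *
for i in range(4):
  s=sense();print(np.round(s['tcp_pos'],4),np.round(s['ee_rot'][2],3),s['joint_velocities'].round(2) if hasattr(s['joint_velocities'],'round') else s['joint_velocities'],s['time_s']);capture('top')"
```

```text
[0.5469 0.3475 0.1017] [ 0.025 -0.025 -0.999] [ 0.42 -1.14  0.87  0.14 -0.4  -0.11] 3.75
[0.5471 0.3475 0.102 ] [ 0.026 -0.025 -0.999] [-0.26  0.3  -0.32 -0.01  0.15  0.01] 3.8
[0.547  0.3473 0.1016] [ 0.025 -0.025 -0.999] [-0.33  0.41 -0.58 -0.23 -0.    0.06] 3.85
[0.5468 0.3469 0.1011] [ 0.024 -0.024 -0.999] [-0.14  0.54 -0.44 -0.12  0.09 -0.01] 3.9
```

Call:
apply_moves(
  plan=[
    [[100,0.1,-0.4,0,-0.028,0.022,-0.02],[100,0,-0.35,-0.2,0,0,0],[100,0,0,-0.2,0,0,0],[100,0,0,-0.2,0,0,0],[100,0,0,0,0,0,0],[100,0,0,0,0,0,0],[100,0,0,0,0,0,0]],
  ],
)

```text
time_s: 4.53
tcp_pos: [0.5484, 0.3261, 0.0837]
ee_rot: [[0.995, 0.101, -0.002], [0.101, -0.995, -0.001], [-0.002, 0.001, -1.0]]
wrist_force: [-0.5, 0.1, -0.0]
gripper_width: 1.003
```

Call:
apply_moves(
  plan=[
    [[100,0,0.12,0,0,0,0],[0,0,0,0,0,0,0],[0,0,0,0,0,0,0],[0,0,0,0,0,0,0],[0,0,0,0,0,0,0],[0,0,0,0,0,0,0],[0,0,0,0,0,0,0],[0,0,0,0,0,0,0],[0,0,0,0,0,0,0],[0,0,0,0,0,0,0]],
  ],
)

```text
time_s: 5.37
tcp_pos: [0.5486, 0.3306, 0.0845]
ee_rot: [[0.995, 0.102, -0.0], [0.102, -0.995, 0.0], [-0.0, -0.0, -1.0]]
wrist_force: [-0.8, -0.3, -0.5]
gripper_width: 0.403
```

```bash
python3 -c "
from h import *
wcap('w3');s=sense();print(s['tcp_pos'])"
```

```text
[0.54857454 0.33064266 0.08446821]
```

View pics/w3.png

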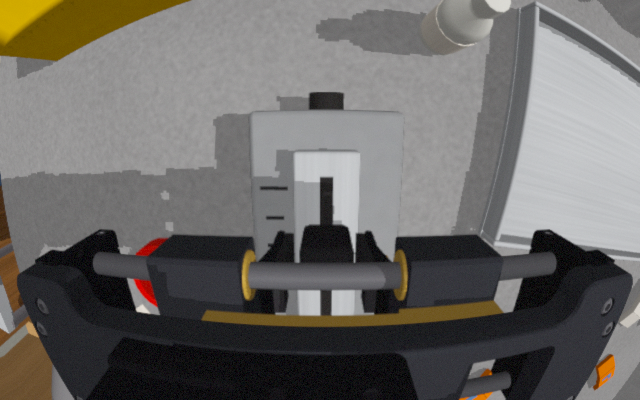

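Call:
apply_moves(
  plan=[
    [[0,0,0,0,0,0,0],[0,0,0,0,0,0,0],[0,0,0,0,0,0,0],[0,-0.35,-0.035,0,0,0,0],[0,-0.35,-0.035,0,0,0,0],[0,-0.35,-0.035,0,0,0,0],[0,-0.35,-0.035,0,0,0,0],[0,0,0,0,0,0,0]],
  ],
)

```text
time_s: 6.08
tcp_pos: [0.5112, 0.326, 0.0845]
ee_rot: [[0.995, 0.101, 0.002], [0.101, -0.995, 0.001], [0.002, -0.0, -1.0]]
wrist_force: [0.4, -1.2, -1.7]
gripper_width: 0.322
```

Call:
apply_moves(
  plan=[
    [[0,-0.35,-0.035,0,0,0,0],[0,-0.35,-0.035,0,0,0,0],[0,-0.35,-0.035,0,0,0,0],[0,-0.35,-0.035,0,0,0,0],[0,-0.25,-0.025,0,0,0,0],[0,-0.2,-0.02,0,0,0,0]],
  ],
)

```text
time_s: 6.58
tcp_pos: [0.4599, 0.3208, 0.0845]
ee_rot: [[0.995, 0.102, 0.002], [0.102, -0.995, 0.001], [0.002, -0.0, -1.0]]
wrist_force: [1.4, -1.0, -2.1]
gripper_width: 0.324
```

```bash
python3 f.py
```

```text
fader 421 (array([0.4697, 0.3215]), array([ 4., 47.]), 5.6) [0.47   0.3213 0.0956]
brass 248 (array([0.5024, 0.3121]), array([17., 80.]), 58.7) [0.5296 0.2947 0.0631]
strip 11626 (array([0.5332, 0.3165]), array([140.,  61.]), 5.7) [0.5378 0.3272 0.0573]
box 20369 (array([0.5291, 0.3272]), array([170., 100.]), 5.7) 0.04332326493977737
```

Call:
apply_moves(
  plan=[
    [[0,-0.15,-0.015,0,0,0,0],[0,-0.15,-0.015,0,0,0,0],[0,-0.15,-0.015,0,0,0,0]],
  ],
)

```text
time_s: 6.88
tcp_pos: [0.4566, 0.3206, 0.0845]
ee_rot: [[0.994, 0.106, 0.019], [0.106, -0.994, 0.005], [0.019, -0.003, -1.0]]
wrist_force: [17.7, -4.1, -10.0]
gripper_width: 0.313
```

Call:
apply_moves(
  plan=[
    [[0,0,0,0,0,0,0],[0,0,0,0,0,0,0],[100,0,0,0,0,0,0],[100,0,0,0,0,0,0],[100,0,0,0,0,0,0],[100,0,0,0,0,0,0],[100,0,0,0,0,0,0],[100,0,0,0.5,0,-0.015,0],[100,0,0,1,0,0,0],[100,0,0,1,0,0,0],[100,-0.7,0,1,0,0,0],[100,-0.7,0,0.5,0,0,0]],
  ],
)

```text
time_s: 7.88
tcp_pos: [0.4203, 0.3185, 0.1871]
ee_rot: [[0.994, 0.102, 0.032], [0.102, -0.995, -0.003], [0.032, 0.006, -0.999]]
wrist_force: [-0.6, 1.1, 1.1]
gripper_width: 0.968
```

```bash
python3 f.py; python3 -c "
from h import *
print(sense()['tcp_pos'],sense()['ee_rot'])"
```

```text
fader 784 (array([0.4587, 0.3204]), array([19., 27.]), 5.8) [0.4589 0.3204 0.0973]
brass 117 (array([0.5303, 0.2946]), array([ 4., 20.]), 7.3) [0.5301 0.2931 0.0612]
strip 5185 (array([0.5183, 0.3159]), array([168.,  58.]), 5.8) [0.5253 0.3259 0.0573]
box 13315 (array([0.5144, 0.3256]), array([213., 100.]), 5.8) 0.04330441727373191
[0.4185642  0.31876999 0.18919555] [[ 9.94049188e-01  1.03670038e-01  3.34474990e-02]
 [ 1.03728595e-01 -9.94605640e-01 -1.56036987e-05]
 [ 3.32654535e-02  3.48497294e-03 -9.99440476e-01]]
```

Call:
apply_moves(
  plan=[
    [[100,0.04,-1,0,0,0,-0.12],[100,0.04,-1,0,0,0,-0.12],[100,0.04,-1,0,0,0,-0.12],[100,0.04,-1,0,0,0,-0.12],[100,0.04,-1,0,0,0,-0.12],[100,0.04,-1,0,0,0,-0.12],[100,0.04,-1,0,0,0,-0.12],[100,0.04,-1,0,0,0,-0.12],[100,0.04,-1,0,0,0,-0.12],[100,0.04,-1,0,0,0,-0.12],[100,0.04,-1,0,0,0,-0.12],[100,0.04,-1,0,0,0,-0.12]],
  ],
)

```text
time_s: 8.93
tcp_pos: [0.4282, 0.0107, 0.2008]
ee_rot: [[0.182, -0.983, 0.026], [-0.982, -0.183, -0.044], [0.048, -0.017, -0.999]]
wrist_force: [-0.1, -0.1, 0.3]
gripper_width: 0.998
```

```bash
cat >> h.py <<'E'
import json
_s=sense
def sense():
    s=_s();open('log.txt','a').write(json.dumps([np.array(s['joints']).tolist(),np.array(s['tcp_pos']).tolist(),np.array(s['ee_rot']).tolist()])+'\n');return s
def st():
    s=sense();print('t',round(s['time_s'],2),'tcp',np.round(s['tcp_pos'],4),'yawx',round(np.degrees(np.arctan2(s['ee_rot'][1][0],s['ee_rot'][0][0])),1),'z',np.round(np.array(s['ee_rot'])[:,2],3),'j',np.round(s['joints'],1),'F',np.round(s['wrist_force'],1),'g',s['gripper_width'])
E
python3 -c "
from h import *
st()"
```

```text
t 8.93 tcp [0.4282 0.0107 0.2008] yawx -79.5 z [ 0.026 -0.044 -0.999] j [ 25.5   3.4 -30.3   3.5 -56.2 -16.9] F [-0.1 -0.1  0.3] g 0.9978592851646735
```

Call:
apply_moves(
  plan=[
    [[100,0.05,-1,0,0,0,-0.12],[100,0.05,-1,0,0,0,-0.12],[100,0.05,-1,0,0,0,-0.12],[100,0.05,-1,0,0,0,-0.12],[100,0.05,-1,0,0,0,-0.12],[100,0.05,-1,0,0,0,-0.12],[100,0.05,-1,0,0,0,-0.12],[100,0.05,-1,0,0,0,-0.12],[100,0.05,-1,0,0,0,-0.12],[100,0.05,-0.9,0,0,0,-0.12],[100,0,0,0,0,0,0],[100,0,0,0,0,0,0]],
  ],
)

```text
time_s: 9.93
tcp_pos: [0.438, -0.2542, 0.2083]
ee_rot: [[-0.879, -0.476, -0.025], [-0.474, 0.879, -0.051], [0.046, -0.033, -0.998]]
wrist_force: [1.0, 0.1, -0.0]
gripper_width: 0.996
```

```bash
python3 -c "
from h import *
capture('top');capture('top');capture('top');st()"
```

```text
t 10.08 tcp [ 0.4381 -0.2529  0.2084] yawx -151.5 z [-0.025 -0.051 -0.998] j [ -9.7  11.4 -19.5   3.6 -60.1 -53.6] F [0.6 0.2 0.5] g 0.9983238552085518
```

Call:
apply_moves(
  plan=[
    [[100,0,-0.3,0,0.05,-0.025,-0.1],[100,0,-0.3,0,0,0,-0.11],[100,0,-0.3,0,0,0,-0.11],[100,0,-0.3,0,0,0,-0.11],[100,0,-0.3,0,0,0,-0.11],[100,0,-0.2,0,0,0,-0.1],[100,0,0,0,0,0,0],[100,0,0,0,0,0,0]],
  ],
)

```text
time_s: 10.75
tcp_pos: [0.4388, -0.2884, 0.2105]
ee_rot: [[-0.989, 0.149, 0.003], [0.149, 0.989, 0.002], [-0.003, 0.003, -1.0]]
wrist_force: [0.3, 0.1, 0.2]
gripper_width: 1.004
```

```bash
cat > b.py <<'E'
from h import *
from m import rect
from scipy.optimize import least_squares
def fitc(p,r):
    f=lambda q:np.hypot(p[:,0]-q[0],p[:,1]-q[1])-(q[2] if r is None else r)
    return least_squares(f,list(p.mean(0))+([] if r else [.08]),loss='soft_l1',f_scale=.002).x
if __name__=='__main__':
    st();c=wcap('wb%d'%(sense()['time_s']*100));P=wcloud(c);hsv=cv2.cvtColor(c['pixels'],cv2.COLOR_RGB2HSV).astype(int)
    x,y,z=P[...,0],P[...,1],P[...,2];ok=(c['depth']>.1)
    g=np.zeros_like(ok);g[:235]=True
    h=ok&g&(z>.04)&(z<.056)&(hsv[...,2]<90)&(x<.505)&(x>.37)&(abs(y+.30)<.07)
    n,lab,stt,_=cv2.connectedComponentsWithStats(h.astype(np.uint8));i=1+np.argmax(stt[1:,4]);h=lab==i
    Q=P[h];print('handle',h.sum(),rect(Q[:,:2]),np.median(Q[:,2]).round(4))
    v=cv2.fitLine(np.float32(Q[:,:2]),cv2.DIST_HUBER,0,.001,.001).ravel();print('line',v,np.degrees(np.arctan2(v[1],v[0])))
    r=ok&g&(z>.044)&(z<.056)&(hsv[...,2]>60)&(abs(np.hypot(x-.577,y+.308)-.082)<.014)
    if r.sum()>10:print('rim',r.sum(),fitc(P[r][:,:2],None),np.median(z[r]))
    for l in ['chip0']:
        for q in recognise(l,c)[:6]: print(l,q['score'],c['M'][:3,:3]@q['at']+c['M'][:3,3])
E
python3 b.py; ls -t pics|head -1
```

```text
t 10.75 tcp [ 0.4388 -0.2884  0.2105] yawx 171.5 z [ 0.003  0.002 -1.   ] j [-15.7  13.2 -15.2  -0.2 -61.4 -82.8] F [0.3 0.1 0.2] g 1.0044434940189881
handle 38 (array([ 0.3963, -0.2751]), array([13.,  6.]), 48.3) 0.0483
line [ 0.37638965  0.92646146  0.39503196 -0.27639884] 67.88977
rim 98 [ 0.4868006  -0.29243358  0.00461848] 0.04905629115606408
chip0 0.87 [ 0.58677529 -0.29207566  0.02665932]
chip0 0.74 [ 0.58759826 -0.32617814  0.02555304]
wb1075.png
```

View pics/wb1075.png

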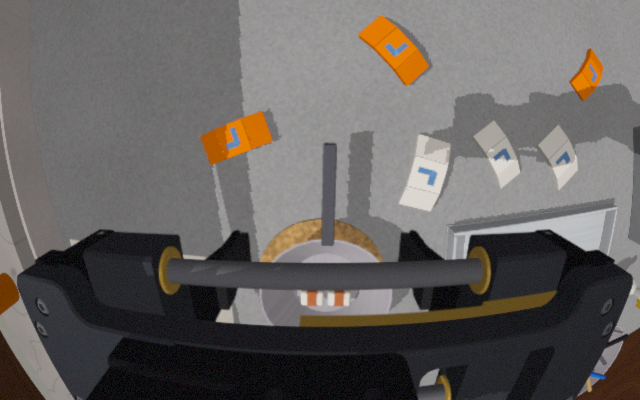

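Run:
```python
from h import *
from m import rect
c=wcap();P=wcloud(c);m=np.zeros((400,640),bool);m[140:246,315:345]=1
z=P[...,2];x=P[...,0];Q=P[m&(z>.04)&(z<.053)&(x<.49)];print(len(Q),rect(Q[:,:2]),np.median(Q[:,2]),Q[:,0].min())
v=cv2.fitLine(np.float32(Q[:,:2]),cv2.DIST_HUBER,0,.001,.001).ravel();print(v,np.degrees(np.arctan2(v[1],v[0])))
```

```text
1238 (array([ 0.4419, -0.2847]), array([15., 98.]), 80.3) 0.04919949294140252 0.39283856278234414
[ 0.98473865 -0.17403959  0.44045147 -0.28437   ] -10.022773
```

Call:
apply_moves(
  plan=[
    [[100,0.27,0.04,-0.6,0,0,-0.025],[100,0.26,0.04,-0.8,0,0,0],[100,0,0,-0.8,0,0,0],[100,0,0,-0.8,0,0,0],[100,0,0,-0.8,0,0,0],[100,0,0,-0.8,0,0,0],[100,0,0,-0.6,0,0,0],[100,0,0,-0.4,0,0,0],[100,0,0,0,0,0,0],[100,0,0,0,0,0,0]],
  ],
)

```text
time_s: 11.73
tcp_pos: [0.4545, -0.2827, 0.0679]
ee_rot: [[-0.988, 0.154, 0.01], [0.154, 0.988, -0.001], [-0.01, 0.0, -1.0]]
wrist_force: [-0.3, -0.6, -0.7]
gripper_width: 1.003
```

```bash
python3 -c "
from h import *
st()"
```

```text
t 11.73 tcp [ 0.4545 -0.2827  0.0679] yawx 171.1 z [ 0.01  -0.001 -1.   ] j [-14.6  23.5 -24.3  -0.1 -41.7 -84.2] F [-0.3 -0.6 -0.7] g 1.002625613690612
```

Call:
apply_moves(
  plan=[
    [[100,-0.1,-0.15,-0.4,0,0.01,-0.02],[100,0,0,-0.4,0,0,0],[100,0,0,-0.4,0,0,0],[100,0,0,-0.25,0,0,0],[100,0,0,0,0,0,0],[100,0,0,0,0,0,0]],
  ],
)

```text
time_s: 12.23
tcp_pos: [0.4536, -0.2871, 0.0304]
ee_rot: [[-0.985, 0.173, 0.003], [0.173, 0.985, -0.003], [-0.004, -0.002, -1.0]]
wrist_force: [0.7, -0.4, 0.2]
gripper_width: 1.004
```

```bash
python3 -c "
from h import *
st()
c=wcap('w4')"
```

```text
t 12.23 tcp [ 0.4536 -0.2871  0.0304] yawx 170.0 z [ 0.003 -0.003 -1.   ] j [-14.9  26.9 -25.9   0.2 -37.  -85.2] F [ 0.7 -0.4  0.2] g 1.0039453375266074
```

View pics/w4.png

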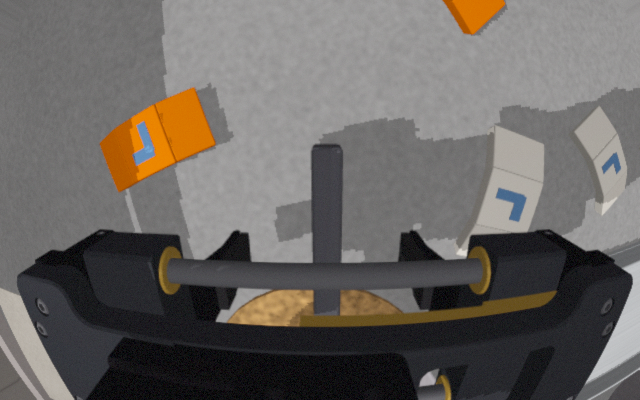

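Handle (327,145–310) is centred between the jaws. Close.

Call:
apply_moves(
  plan=[
    [[0,0,0,0,0,0,0],[0,0,0,0,0,0,0],[0,0,0,0,0,0,0],[0,0,0,0,0,0,0],[0,0,0,0,0,0,0],[0,0,0,0,0,0,0],[0,0,0,0,0,0,0],[0,0,0,0,0,0,0],[0,0,0,0,0,0,0],[0,0,0,0,0,0,0],[0,0,0,0,0,0,0],[0,0,0,0,0,0,0]],
  ],
)

```text
time_s: 13.28
tcp_pos: [0.4548, -0.2874, 0.0325]
ee_rot: [[-0.985, 0.173, 0.007], [0.173, 0.985, -0.004], [-0.008, -0.003, -1.0]]
wrist_force: [0.1, 0.0, 0.5]
gripper_width: 0.175
```

Call:
apply_moves(
  plan=[
    [[0,0,0,0,0,0,0],[0,0,0,0,0,0,0],[0,0,0,0.15,0,0,0],[0,0,0,0.3,0,0,0],[0,0,0,0.4,0,0,0],[0,0,0,0.4,0,0,0],[0,0,0,0,0,0,0]],
  ],
)

```text
time_s: 13.87
tcp_pos: [0.4512, -0.2862, 0.0637]
ee_rot: [[-0.985, 0.174, -0.002], [0.174, 0.985, -0.001], [0.002, -0.001, -1.0]]
wrist_force: [0.9, -0.5, -2.3]
gripper_width: 0.154
```

```bash
python3 -c "
from h import *
st()
c=capture('side');save(c,'s2')
cv2.imwrite('pics/s2c.png',cv2.resize(c['pixels'][180:380,280:500,::-1],None,fx=3,fy=3))"
```

```text
t 13.87 tcp [ 0.4512 -0.2862  0.0637] yawx 170.0 z [-0.002 -0.001 -1.   ] j [-14.9  24.  -24.3   0.1 -41.8 -85.1] F [ 0.9 -0.5 -2.3] g 0.1536155684748682
```

View pics/s2c.png

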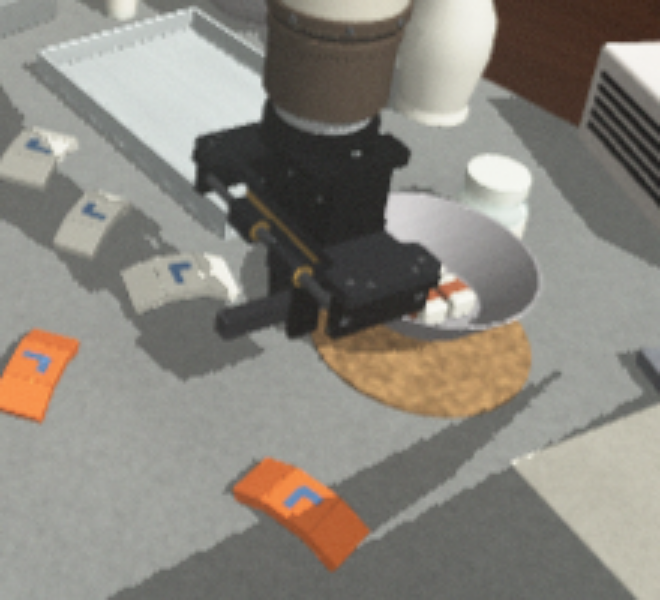

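Call:
apply_moves(
  plan=[
    [[0,0,0,0.5,0,0,0],[0,0,0,0.7,0,0,0],[0,0,0.2,0.8,0,0,0],[0,0.1,0.5,0.8,0,0,0],[0,0.2,0.7,0.8,0,0,0],[0,0.3,0.8,0.5,0,0,0],[0,0.3,0.8,0.3,0,0,0],[0,0.3,0.8,0,0,0,0],[0,0.3,0.8,0,0,0,0],[0,0.3,0.8,0,0,0,0],[0,0.3,0.8,0,0,0,0],[0,0.3,0.8,0,0,0,0]],
  ],
)

```text
time_s: 14.92
tcp_pos: [0.5005, -0.1036, 0.1695]
ee_rot: [[-0.982, 0.188, -0.026], [0.188, 0.982, 0.01], [0.027, 0.005, -1.0]]
wrist_force: [-0.0, 0.6, -1.5]
gripper_width: 0.162
```

Call:
apply_moves(
  plan=[
    [[0,0.1,0.8,0,0,0,0],[0,0.1,0.8,0,0,0,0],[0,0.1,0.8,0,0,0,0],[0,0.1,0.8,0,0,0,0],[0,0.1,0.8,0,0,0,0],[0,0,0.6,0,0,0,0],[0,0,0.3,0,0,0,0],[0,0,0,0,0,0,0],[0,0,0,0,0,0,0]],
  ],
)

```text
time_s: 15.67
tcp_pos: [0.508, 0.028, 0.1622]
ee_rot: [[-0.981, 0.188, -0.042], [0.187, 0.982, 0.01], [0.043, 0.003, -0.999]]
wrist_force: [-0.2, -0.8, -2.0]
gripper_width: 0.159
```

```bash
python3 -c "
from h import *
st()
c=capture('side');save(c,'s3')
"
```

```text
t 15.67 tcp [0.508  0.028  0.1622] yawx 169.2 z [-0.042  0.01  -0.999] j [  20.6   15.6  -19.1   -1.7  -57.3 -120.5] F [-0.2 -0.8 -2. ] g 0.1590653980875938
```

View pics/s3.png

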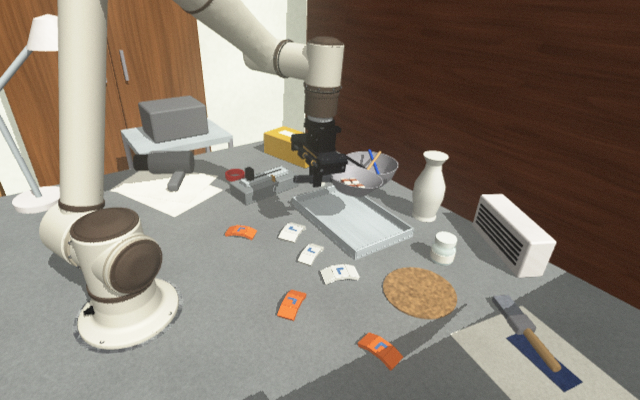

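Call:
apply_moves(
  plan=[
    [[0,0.1,0,0.4,-0.01,-0.042,0],[0,0.1,0,0.5,0,0,0],[0,0,0,0.5,0.08,-0.014,0],[0,0,0,0,0.11,-0.02,0],[0,0,0,0,0.11,-0.02,0],[0,0,0,0,0.11,-0.02,0],[0,0,0,0,0,0,0]],
  ],
)

```text
time_s: 16.3
tcp_pos: [0.5113, 0.0228, 0.1979]
ee_rot: [[-0.982, 0.171, 0.076], [0.188, 0.893, 0.41], [0.002, 0.417, -0.909]]
wrist_force: [-0.6, -0.6, -1.8]
gripper_width: 0.16
```

```bash
python3 -c "
from h import *
st()
c=capture('top');save(c,'t3');P=cloud(c)
from b import fitc
hsv=cv2.cvtColor(c['pixels'],cv2.COLOR_RGB2HSV).astype(int)
for n in ['top','side']:
  c=capture(n);P=cloud(c);hsv=cv2.cvtColor(c['pixels'],cv2.COLOR_RGB2HSV).astype(int);x,y,z=P[...,0],P[...,1],P[...,2]
  mt=(abs(x-.57)<.12)&(abs(y+.31)<.12)&(z<.02)&(hsv[...,0]>5)&(hsv[...,0]<20)&(hsv[...,1]>90)
  print(mt.sum(),cv2.minEnclosingCircle(np.float32(P[mt][:,:2]*1000)),P[mt].mean(0))
"
```

```text
t 16.3 tcp [0.5113 0.0228 0.1979] yawx 169.2 z [ 0.076  0.41  -0.909] j [  5.   12.8 -11.9 -27.3 -61.3 -93.4] F [-0.6 -0.6 -1.8] g 0.16001097309264334
1679 ((572.555908203125, -312.5227966308594), 85.14447784423828) [ 0.56907313 -0.32447972  0.00404994]
2849 ((573.2786254882812, -311.87554931640625), 89.11127471923828) [ 0.5679739  -0.31825745  0.0030891 ]
```

Call:
apply_moves(
  plan=[
    [[0,0.05,0,0,0.11,-0.02,0],[0,0.05,0,0,0.11,-0.02,0],[0,0.05,0,0,0.11,-0.02,0],[0,0,0,0,0.11,-0.02,0],[0,0,0,0,0.11,-0.02,0],[0,0,0,-0.1,0.11,-0.02,0],[0,0,0,0,0,0,0]],
  ],
)

```text
time_s: 17.03
tcp_pos: [0.5142, 0.0307, 0.1953]
ee_rot: [[-0.986, 0.066, 0.15], [0.164, 0.447, 0.88], [-0.009, 0.892, -0.451]]
wrist_force: [-0.1, 0.4, -3.5]
gripper_width: 0.157
```

```bash
python3 -c "
from h import *
st()
c=capture('side');save(c,'s4')
"
```

```text
t 17.03 tcp [0.5142 0.0307 0.1953] yawx 170.6 z [ 0.15   0.88  -0.451] j [-18.3  24.7  -7.3 -62.8 -82.7 -57.2] F [-0.1  0.4 -3.5] g 0.15673333749283883
```

View pics/s4.png

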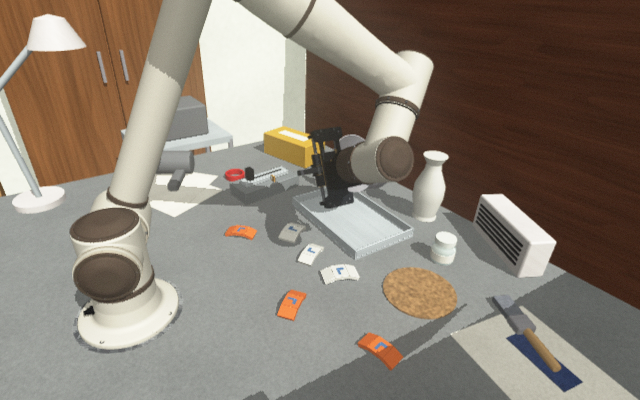

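Call:
apply_moves(
  plan=[
    [[0,0,0,0,0.1,-0.018,0],[0,0,0,0,0.1,-0.018,0],[0,0,0,0,0.1,-0.018,0],[0,0,0,0,0.1,-0.018,0],[0,0,0,0,0,0,0],[0,0,0,0,0,0,0]],
  ],
)

```text
time_s: 17.58
tcp_pos: [0.5152, 0.0376, 0.1994]
ee_rot: [[-0.989, -0.014, 0.149], [0.147, 0.091, 0.985], [-0.027, 0.996, -0.088]]
wrist_force: [-0.2, 1.0, -0.3]
gripper_width: 0.154
```

```bash
python3 -c "
from h import *
st()
c=capture('side');save(c,'s5');c=capture('top');save(c,'t5')
"
```

```text
t 17.58 tcp [0.5152 0.0376 0.1994] yawx 171.5 z [ 0.149  0.985 -0.088] j [-24.3  35.1  -6.9 -75.6 -98.2 -44.7] F [-0.2  1.  -0.3] g 0.1542528113405923
```

View pics/s5.png

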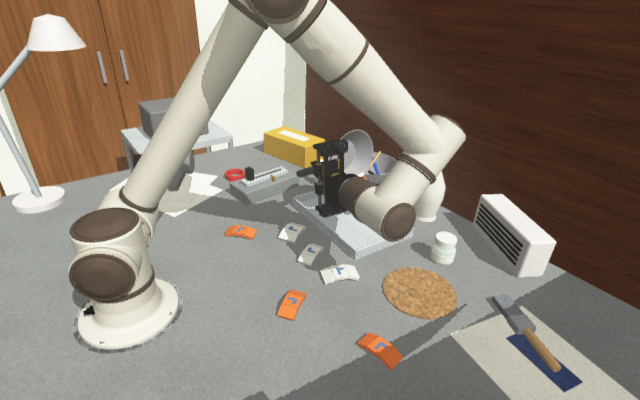

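View pics/t5.png

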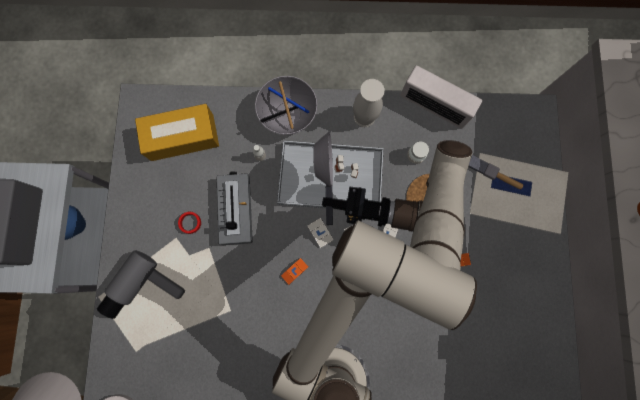

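Call:
apply_moves(
  plan=[
    [[0,0,0,0.1,0.1,-0.018,0],[0,0,0,0.1,0.1,-0.018,0],[0,0,0,0,0.1,-0.018,0],[0,0,0,0,0,0,0],[0,0,0,0,0,0,0],[0,0,0,0,0,0,0]],
  ],
)

```text
time_s: 18.18
tcp_pos: [0.5158, 0.043, 0.2152]
ee_rot: [[-0.988, -0.091, 0.127], [0.143, -0.188, 0.972], [-0.065, 0.978, 0.199]]
wrist_force: [0.0, 1.1, -2.2]
gripper_width: 0.159
```

```bash
python3 -c "
from h import *
st()
c=capture('top');save(c,'t6')
cv2.imwrite('pics/t6c.png',cv2.resize(c['pixels'][120:230,260:440,::-1],None,fx=4,fy=4))
for r in recognise('chip0',c): print(r['score'],w(c,r['at']))
"
```

```text
t 18.18 tcp [0.5158 0.043  0.2152] yawx 171.8 z [0.127 0.972 0.199] j [ -25.5   42.3   -6.6  -84.  -110.5  -38. ] F [ 0.   1.1 -2.2] g 0.1587211095921257
0.58 [ 0.66076005 -0.05758525  0.03559161]
0.57 [ 0.60573989 -0.05966563  0.02534693]
0.38 [ 0.68352346 -0.03545586  0.02496913]
```

View pics/t6c.png

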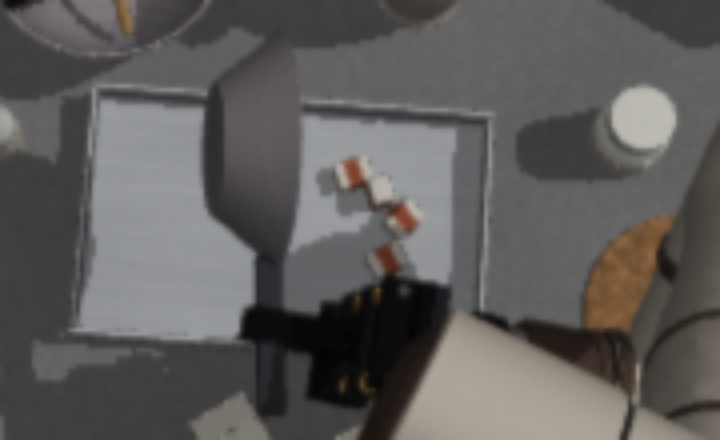

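Call:
apply_moves(
  plan=[
    [[0,0,0,0.2,-0.11,0.02,0],[0,0,0,0.1,-0.11,0.02,0],[0,0,0,0,-0.11,0.02,0],[0,0,0,0,-0.11,0.02,0],[0,0,0,0,-0.11,0.02,0],[0,0,0,0,-0.11,0.02,0],[0,0,0,0,-0.11,0.02,0],[0,0,0,0,-0.11,0.02,0],[0,0,0,0,-0.11,0.02,0],[0,0,0,0,-0.11,0.02,0],[0,0,0,0,-0.11,0.02,0],[0,0,0,0,0,0,0]],
  ],
)

```text
time_s: 19.28
tcp_pos: [0.5168, 0.0378, 0.2398]
ee_rot: [[-0.993, 0.088, 0.08], [0.115, 0.883, 0.454], [-0.031, 0.46, -0.887]]
wrist_force: [-1.0, -0.2, -1.9]
gripper_width: 0.157
```

```bash
python3 -c "
from h import *
st()"
```

```text
t 19.28 tcp [0.5168 0.0378 0.2398] yawx 173.4 z [ 0.08   0.454 -0.887] j [  4.9  11.1  -7.8 -29.1 -66.4 -90.3] F [-1.  -0.2 -1.9] g 0.15674567776792855
```

```bash
cat >> h.py <<'E'
from scipy.spatial.transform import Rotation as Rn
def need(x,y,z,yaw):
    s=sense();a=np.radians(yaw);R=np.array([[np.cos(a),np.sin(a),0],[np.sin(a),-np.cos(a),0],[0,0,-1]])
    print('need units',np.round((np.array([x,y,z])-s['tcp_pos'])/.025,2),'rot',np.round(Rn.from_matrix(R@np.array(s['ee_rot']).T).as_rotvec(),3))
E
python3 -c "
from h import *
st();need(.45,-.29,.2,170)"
```

```text
t 19.28 tcp [0.5168 0.0378 0.2398] yawx 173.4 z [ 0.08   0.454 -0.887] j [  4.9  11.1  -7.8 -29.1 -66.4 -90.3] F [-1.  -0.2 -1.9] g 0.15674567776792855
need units [ -2.67 -13.11  -1.59] rot [-0.469  0.099 -0.066]
```

Call:
apply_moves(
  plan=[
    [[0,0,0,0,-0.1,0.02,-0.015],[0,0,0,0,-0.1,0.02,-0.015],[0,-0.1,-0.4,0,-0.1,0.02,-0.015],[0,-0.2,-0.7,0,-0.1,0.02,-0.015],[0,-0.2,-0.8,0,-0.07,0.02,0],[0,-0.2,-0.8,0,0,0,0],[0,-0.2,-0.8,0,0,0,0],[0,-0.2,-0.8,0,0,0,0],[0,-0.2,-0.8,0,0,0,0],[0,-0.2,-0.8,0,0,0,0],[0,-0.2,-0.8,0,0,0,0],[0,-0.2,-0.8,0,0,0,0]],
  ],
)

```text
time_s: 20.28
tcp_pos: [0.453, -0.1536, 0.2491]
ee_rot: [[-0.986, 0.164, 0.002], [0.164, 0.986, 0.005], [-0.001, 0.006, -1.0]]
wrist_force: [0.3, -0.5, -1.3]
gripper_width: 0.16
```

Call:
apply_moves(
  plan=[
    [[0,-0.2,-0.8,0,0,0,0],[0,-0.2,-0.8,-0.2,0,0,0],[0,-0.2,-0.8,-0.4,0,0,0],[0,-0.2,-0.8,-0.4,0,0,0],[0,-0.1,-0.8,-0.4,0,0,0],[0,0,-0.6,-0.4,0,0,0],[0,0,-0.3,0,0,0,0],[0,0,0,0,0,0,0],[0,0,0,0,0,0,0]],
  ],
)

```text
time_s: 21.03
tcp_pos: [0.416, -0.2841, 0.2071]
ee_rot: [[-0.984, 0.18, 0.01], [0.181, 0.983, 0.024], [-0.005, 0.026, -1.0]]
wrist_force: [-0.3, -0.7, -1.3]
gripper_width: 0.159
```

```bash
python3 -c "
from h import *
st();need(.451,-.291,.033,170)"
```

```text
t 21.03 tcp [ 0.416  -0.2841  0.2071] yawx 169.6 z [ 0.01   0.024 -1.   ] j [-16.8  11.5 -17.4  -1.7 -60.9 -82.8] F [-0.3 -0.7 -1.3] g 0.1592470867872653
need units [ 1.4  -0.27 -6.96] rot [-0.024  0.01   0.007]
```

Call:
apply_moves(
  plan=[
    [[0,0.7,-0.13,-0.5,-0.024,0.01,0.007],[0,0.7,-0.13,-0.7,0,0,0],[0,0,0,-0.7,0,0,0],[0,0,0,-0.7,0,0,0],[0,0,0,-0.7,0,0,0],[0,0,0,-0.5,0,0,0],[0,0,0,0,0,0,0],[0,0,0,0,0,0,0],[0,0,0,0,0,0,0]],
  ],
)

```text
time_s: 21.78
tcp_pos: [0.4566, -0.2851, 0.119]
ee_rot: [[-0.986, 0.166, 0.017], [0.166, 0.986, -0.001], [-0.017, 0.002, -1.0]]
wrist_force: [-0.5, -0.3, -1.8]
gripper_width: 0.157
```

```bash
cat > bp.py <<'E'
from h import *
from b import fitc
st();need(.451,-.291,.033,170)
for n in ['top','side']:
    c=capture(n);save(c,'bp_%s_%d'%(n,sense()['time_s']*100));P=cloud(c);hsv=cv2.cvtColor(c['pixels'],cv2.COLOR_RGB2HSV).astype(int);x,y,z=P[...,0],P[...,1],P[...,2]
    m=(np.hypot(x-.572,y+.312)<.11)&(z>.012)&(hsv[...,1]<60)&(hsv[...,2]>70)&(x>.51)
    zz=z[m];print(n,m.sum(),np.percentile(zz,[1,50,99]).round(3))
    # floor plane: interior disc
    d=np.hypot(x-.575,y+.312);
    f=m&(d<.035);A=np.c_[P[f][:,:2]-[.575,-.312],np.ones(f.sum())];q,*_=np.linalg.lstsq(A,P[f][:,2],rcond=None);print('floor slope',q.round(4),f.sum())
    # rim: for each azimuth the highest
    az=np.degrees(np.arctan2(y+.312,x-.575))
    for a in range(-180,180,45):
        k=m&(abs(az-a)<10);
        if k.sum()>5: i=np.argmax(z[k]);print(a,P[k][i].round(4),end=' ')
    print()
E
python3 bp.py
```

```text
t 21.78 tcp [ 0.4566 -0.2851  0.119 ] yawx 170.4 z [ 0.017 -0.001 -1.   ] j [-14.8  19.6 -21.   -0.2 -48.4 -84.6] F [-0.5 -0.3 -1.8] g 0.15704587579089724
need units [-0.22 -0.24 -3.44] rot [ 0.001  0.017 -0.007]
top 729 [0.064 0.086 0.11 ]
floor slope [-0.2959  0.08    0.0759] 60
-90 [ 0.5636 -0.3831  0.1172] -45 [ 0.618  -0.3704  0.1074] 0 [ 0.656  -0.3156  0.1012] 45 [ 0.6246 -0.2433  0.1057] 
side 1302 [0.065 0.088 0.12 ]
floor slope [-0.1938  0.0259  0.0723] 181
-180 [ 0.5108 -0.3199  0.1037] -135 [ 0.516  -0.3573  0.1221] -90 [ 0.5628 -0.3879  0.1137] -45 [ 0.6252 -0.3675  0.1036] 0 [ 0.6521 -0.2994  0.0998] 45 [ 0.6261 -0.2477  0.1054] 90 [ 0.575  -0.3103  0.0731] 135 [ 0.5538 -0.2953  0.0782]
```

Call:
apply_moves(
  plan=[
    [[0,-0.1,-0.1,-0.5,-0.013,-0.06,0],[0,-0.1,-0.1,-0.5,-0.013,-0.06,0],[0,0,0,-0.5,0,-0.03,0],[0,0,0,-0.4,0,0,0],[0,0,0,-0.4,0,0,0],[0,0,0,0,0,0,0],[0,0,0,0,0,0,0]],
  ],
)

```text
time_s: 22.47
tcp_pos: [0.4569, -0.2921, 0.0692]
ee_rot: [[-0.968, 0.165, 0.19], [0.162, 0.986, -0.035], [-0.194, -0.003, -0.981]]
wrist_force: [-0.5, -0.6, -1.7]
gripper_width: 0.16
```

```bash
python3 bp.py
```

```text
t 22.47 tcp [ 0.4569 -0.2921  0.0692] yawx 170.5 z [ 0.19  -0.035 -0.981] j [-16.1  20.4 -29.7  -2.3 -28.7 -81.5] F [-0.5 -0.6 -1.7] g 0.16045086893616434
need units [-0.24  0.05 -1.45] rot [ 0.036  0.192 -0.009]
top 1514 [0.039 0.053 0.088]
floor slope [-0.0035  0.0028  0.0446] 378
-180 [ 0.5109 -0.3217  0.0764] -135 [ 0.5193 -0.364   0.0884] -90 [ 0.5883 -0.3908  0.0889] -45 [ 0.6348 -0.3645  0.0899] 0 [ 0.6554 -0.3032  0.0904] 45 [ 0.6424 -0.2635  0.0873] 90 [ 0.5625 -0.2339  0.0888] 135 [ 0.5289 -0.2489  0.0874] 
side 1926 [0.042 0.064 0.085]
floor slope [-0.0069 -0.0076  0.0437] 241
-135 [ 0.524  -0.3767  0.0867] -90 [ 0.5718 -0.3931  0.0859] -45 [ 0.6274 -0.3707  0.0851] 0 [ 0.6552 -0.3094  0.0842] 45 [ 0.6366 -0.2682  0.0839] 90 [ 0.5862 -0.2339  0.0833]
```

Call:
apply_moves(
  plan=[
    [[0,0,0,-0.4,0,0,0],[0,0,0,-0.4,0,0,0],[0,0,0,-0.3,0,0,0],[0,0,0,-0.1,0,0,0],[0,0,0,0,0,0,0],[0,0,0,0,0,0,0]],
  ],
)

```text
time_s: 23.07
tcp_pos: [0.4599, -0.2928, 0.0399]
ee_rot: [[-0.966, 0.165, 0.197], [0.16, 0.986, -0.037], [-0.201, -0.004, -0.98]]
wrist_force: [-0.2, -0.1, -1.1]
gripper_width: 0.156
```

```bash
python3 bp.py
```

```text
t 23.07 tcp [ 0.4599 -0.2928  0.0399] yawx 170.6 z [ 0.197 -0.037 -0.98 ] j [-16.1  23.3 -31.   -2.7 -24.1 -81.1] F [-0.2 -0.1 -1.1] g 0.1559257390271181
need units [-0.36  0.07 -0.27] rot [ 0.038  0.198 -0.01 ]
top 1435 [0.012 0.026 0.06 ]
floor slope [0.0153 0.0079 0.0163] 338
-180 [ 0.5124 -0.3212  0.0459] -135 [ 0.5236 -0.3636  0.0617] -90 [ 0.5877 -0.3907  0.0622] -45 [ 0.6387 -0.3613  0.0615] 0 [ 0.6571 -0.3053  0.0603] 45 [ 0.6329 -0.251   0.0603] 90 [ 0.5622 -0.2347  0.0579] 135 [ 0.5313 -0.2504  0.0553] 
side 1967 [0.014 0.034 0.056]
floor slope [-0.0015 -0.0025  0.0153] 223
-135 [ 0.5122 -0.3589  0.0566] -90 [ 0.5881 -0.3933  0.0579] -45 [ 0.642  -0.362   0.0575] 0 [ 0.6565 -0.2979  0.0551] 45 [ 0.6306 -0.2577  0.0555] 90 [ 0.5866 -0.2359  0.0541]
```

Call:
apply_moves(
  plan=[
    [[0,0,0,-0.15,0,0,0],[0,0,0,-0.12,0,0,0],[0,0,0,-0.1,0,0,0],[0,0,0,0,0,0,0]],
  ],
)

```text
time_s: 23.5
tcp_pos: [0.4611, -0.2933, 0.0317]
ee_rot: [[-0.966, 0.164, 0.201], [0.16, 0.986, -0.038], [-0.205, -0.005, -0.979]]
wrist_force: [-1.8, -0.3, 2.4]
gripper_width: 0.155
```

Contact (force z turned positive). Open and retreat along the tool axis.

Call:
apply_moves(
  plan=[
    [[100,0,0,0,0,0,0],[100,0,0,0,0,0,0],[100,0,0,0,0,0,0],[100,0,0,0,0,0,0],[100,0,0,0,0,0,0],[100,0,0,0,0,0,0],[100,0,0,0,0,0,0],[100,-0.1,0.02,0.4,0,0,0],[100,-0.15,0.02,0.7,0,0,0],[100,-0.2,0.03,0.9,0,0,0],[100,-0.2,0,1,0.01,0.05,0],[100,-0.2,0,1,0.02,0.08,0]],
  ],
)

```text
time_s: 24.5
tcp_pos: [0.4333, -0.2896, 0.1326]
ee_rot: [[-0.984, 0.166, 0.059], [0.166, 0.986, -0.004], [-0.059, 0.006, -0.998]]
wrist_force: [0.5, -0.5, -0.8]
gripper_width: 0.963
```

Call:
apply_moves(
  plan=[
    [[100,0,0.2,1,0.02,0.06,0],[100,0,0.6,1,0,0,0],[100,0,0.8,0,0,0,0],[100,0,0.8,0,0,0,0],[100,0,0,0,0,0,0],[100,0,0,0,0,0,0],[100,0,0,0,0,0,0]],
  ],
)

```text
time_s: 25.08
tcp_pos: [0.4363, -0.23, 0.1987]
ee_rot: [[-0.986, 0.166, 0.013], [0.166, 0.986, 0.01], [-0.012, 0.012, -1.0]]
wrist_force: [-0.0, -0.2, -0.5]
gripper_width: 1.0
```

```bash
python3 bp.py
python3 - <<'E'
from h import *
from m import seg
for n in ['top','side']: c=capture(n);seg(c,n);save(c,n+'7')
for r in recognise('chip0',c): print(r['score'],w(c,r['at']))
E
```

```text
t 25.08 tcp [ 0.4363 -0.23    0.1987] yawx 170.4 z [ 0.013  0.01  -1.   ] j [ -9.3  10.6 -20.4  -0.8 -58.4 -89.9] F [-0.  -0.2 -0.5] g 1.0003980017646747
need units [ 0.59 -2.44 -6.63] rot [-0.009  0.013 -0.007]
top 482 [0.012 0.035 0.053]
floor slope [ 0.1726 -0.0198  0.0097] 11
-45 [ 0.6284 -0.3767  0.0518] 0 [ 0.6621 -0.3009  0.0534] 45 [ 0.6317 -0.2528  0.0524] 
side 1790 [0.013 0.033 0.049]
floor slope [0. 0. 0.] 0
-135 [ 0.5162 -0.3677  0.0501] -90 [ 0.579  -0.3945  0.0492] -45 [ 0.645  -0.3618  0.05  ] 0 [ 0.6586 -0.3037  0.0488] 45 [ 0.6256 -0.2505  0.0499] 90 [ 0.5751 -0.2375  0.0508] 135 [ 0.5262 -0.2555  0.0486] 
== top
sA 385 (array([0.4524, 0.0507]), array([83., 50.]), 32.1) zmax 0.0226
sB 232 (array([ 0.4389, -0.0609]), array([82., 39.]), 28.4) zmax 0.0234
sC 1 (array([ 0.4061, -0.2147]), array([0., 0.]), 0.0) zmax 0.0075
control (array([0.5251, 0.3273]), array([232., 101.]), 5.8) ztop 0.0453
fader 77 (array([0.4606, 0.3196]), array([20., 26.]), 3.3) [0.0988 0.1041] [0.4594 0.3182 0.0966]
brass 10 (array([0.5328, 0.2918]), array([ 5., 13.]), 11.6) [0.5322 0.2921 0.0611]
[... 597 characters left out ...]
ontrol (array([0.5152, 0.3217]), array([220., 104.]), 6.0) ztop 0.0427
fader 73 (array([0.4566, 0.3163]), array([23., 29.]), 14.9) [0.0902 0.098 ] [0.4546 0.3126 0.089 ]
brass 9 (array([0.5308, 0.2877]), array([10.,  3.]), 64.5) [0.53   0.2863 0.0561] 0.0624
tray 584 (array([0.634 , 0.0189]), array([333., 212.]), 87.2)
rim 576 (array([ 0.5799, -0.3153]), array([164., 162.]), 30.0) [0.0426 0.0466 0.0501]
((570.729736328125, -312.6453857421875), 91.40467834472656)
handle 225 (array([ 0.4514, -0.2947]), array([ 14., 110.]), 79.3) [0.0365 0.0447 0.0507]
mat 1091 ((569.7766723632812, -314.8808288574219), 84.3277587890625) 0.0032
[ 0.56987749 -0.31382484]
0.62 [ 0.60297688 -0.06677895  0.01542305]
```

Call:
apply_moves(
  plan=[
    [[100,0.1,0.6,-0.2,0.01,0.01,-0.06],[100,0.2,0.65,-0.7,0,0,-0.06],[100,0.2,0.65,-0.8,0,0,-0.06],[100,0,0.6,-0.8,0,0,0],[100,0,0,-0.8,0,0,0],[100,0,0,-0.8,0,0,0],[100,0,0,-0.7,0,0,0],[100,0,0,-0.3,0,0,0],[100,0,0,0,0,0,0],[100,0,0,0,0,0,0],[100,0,0,0,0,0,0]],
  ],
)

```text
time_s: 26.25
tcp_pos: [0.4498, -0.1699, 0.0643]
ee_rot: [[-0.934, 0.357, 0.004], [0.357, 0.934, 0.016], [0.003, 0.017, -1.0]]
wrist_force: [0.6, 0.6, -0.0]
gripper_width: 1.0
```

```bash
python3 -c "
from h import *
st();need(.449,-.167,.012,160)
c=capture('side');save(c,'s8');cv2.imwrite('pics/s8c.png',cv2.resize(c['pixels'][180:340,260:460,::-1],None,fx=3,fy=3))"
```

```text
t 26.25 tcp [ 0.4498 -0.1699  0.0643] yawx 159.1 z [ 0.004  0.016 -1.   ] j [  -1.9   19.8  -31.    -1.5  -39.  -107.8] F [ 0.6  0.6 -0. ] g 1.0001852728740683
need units [-0.03  0.11 -2.09] rot [-0.016  0.003  0.016]
```

View pics/s8c.png

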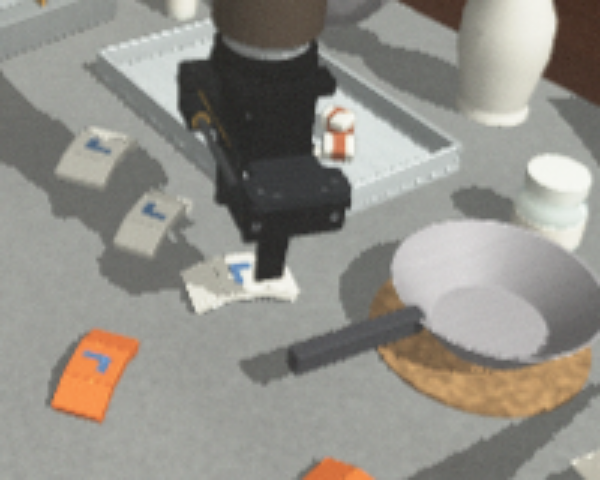

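Call:
apply_moves(
  plan=[
    [[100,0,0.12,-0.5,-0.016,0,0.015],[100,0,0,-0.6,0,0,0],[100,0,0,-0.6,0,0,0],[100,0,0,-0.3,0,0,0],[100,0,0,0,0,0,0],[100,0,0,0,0,0,0]],
  ],
)

```text
time_s: 26.8
tcp_pos: [0.4563, -0.168, 0.0199]
ee_rot: [[-0.94, 0.342, 0.021], [0.342, 0.94, -0.002], [-0.021, 0.006, -1.0]]
wrist_force: [0.5, 0.2, -0.6]
gripper_width: 0.999
```

```bash
python3 -c "
from h import *
st();need(.449,-.167,.012,160)"
```

```text
t 26.8 tcp [ 0.4563 -0.168   0.0199] yawx 160.0 z [ 0.021 -0.002 -1.   ] j [  -1.    24.   -34.2    0.2  -30.6 -109.2] F [ 0.5  0.2 -0.6] g 0.9986674684480543
need units [-0.29  0.04 -0.32] rot [ 0.002  0.021 -0.   ]
```

Call:
apply_moves(
  plan=[
    [[100,-0.25,0.04,-0.12,0,0.02,0],[100,0,0,-0.2,0,0,0],[100,0,0,0,0,0,0],[0,0,0,0,0,0,0],[0,0,0,0,0,0,0],[0,0,0,0,0,0,0],[0,0,0,0,0,0,0],[0,0,0,0,0,0,0],[0,0,0,0,0,0,0],[0,0,0,0,0,0,0],[0,0,0,0,0,0,0],[0,0,0,0,0,0,0]],
  ],
)

```text
time_s: 27.8
tcp_pos: [0.4522, -0.1673, 0.0148]
ee_rot: [[-0.94, 0.341, 0.007], [0.341, 0.94, -0.002], [-0.007, 0.0, -1.0]]
wrist_force: [0.5, 0.4, 0.3]
gripper_width: 0.5
```

```bash
python3 -c "
from h import *
st();need(.6,.1,.15,175)"
```

```text
t 27.8 tcp [ 0.4522 -0.1673  0.0148] yawx 160.0 z [ 0.007 -0.002 -1.   ] j [  -0.9   24.5  -34.5    0.3  -30.6 -109.3] F [0.5 0.4 0.3] g 0.4995372839597329
need units [ 5.91 10.69  5.41] rot [0.002 0.007 0.261]
```

Call:
apply_moves(
  plan=[
    [[0,0,0,0.3,0,0,0],[0,0,0,0.8,0,0,0],[0,0,0,0.9,0,0,0],[0,0.4,0.4,0.9,0,0,0.02],[0,0.8,0.9,0.5,0,0,0.03],[0,0.8,0.95,0,0,0,0.03],[0,0.8,0.95,0,0,0,0.03],[0,0.8,0.95,0,0,0,0.03],[0,0.8,0.95,0,0,0,0.03],[0,0.8,0.95,0,0,0,0.03],[0,0.8,0.95,0,0,0,0.03],[0,0.8,0.95,0,0,0,0.03]],
  ],
)

```text
time_s: 28.8
tcp_pos: [0.62, 0.0371, 0.1099]
ee_rot: [[-0.996, 0.087, 0.002], [0.087, 0.996, -0.0], [-0.002, 0.0, -1.0]]
wrist_force: [0.6, -0.8, -0.7]
gripper_width: 0.503
```

Call:
apply_moves(
  plan=[
    [[0,0.8,0.95,0,0,0,0.03],[0,0.8,0.95,0,0,0,0.03],[0,0.7,0.9,0,0,0,0],[0,0.3,0.6,0,0,0,0],[0,0,0,0,0,0,0],[0,0,0,0,0,0,0],[0,0,0,0,0,0,0]],
  ],
)

```text
time_s: 29.38
tcp_pos: [0.689, 0.1321, 0.1102]
ee_rot: [[-1.0, 0.017, 0.001], [0.017, 1.0, 0.0], [-0.001, 0.0, -1.0]]
wrist_force: [0.7, 0.0, -0.0]
gripper_width: 0.502
```

```bash
python3 -c "
from h import *
st();need(.685,.11,.021,177)"
```

```text
t 29.38 tcp [0.689  0.1321 0.1102] yawx 179.0 z [ 0.001  0.    -1.   ] j [  24.    34.6    3.7    0.   -59.  -115. ] F [ 0.7  0.  -0. ] g 0.5020120645355586
need units [-0.16 -0.89 -3.57] rot [-0.     0.001 -0.035]
```

Call:
apply_moves(
  plan=[
    [[0,-0.16,-0.65,0,0,0,-0.03],[0,0,-0.65,0,0,0,0],[0,0,0,-0.7,0,0,0],[0,0,0,-0.8,0,0,0],[0,0,0,-0.8,0,0,0],[0,0,0,-0.5,0,0,0],[0,0,0,0,0,0,0],[0,0,0,0,0,0,0]],
  ],
)

```text
time_s: 30.05
tcp_pos: [0.6808, 0.083, 0.0428]
ee_rot: [[-0.998, 0.059, 0.002], [0.059, 0.998, -0.0], [-0.002, -0.0, -1.0]]
wrist_force: [0.1, 0.2, -0.4]
gripper_width: 0.502
```

```bash
python3 -c "
from h import *
st();need(.685,.10,.021,177)"
```

```text
t 30.05 tcp [0.6808 0.083  0.0428] yawx 176.6 z [ 0.002 -0.    -1.   ] j [ 2.040e+01  3.720e+01 -2.500e+00  1.000e-01 -5.020e+01 -1.139e+02] F [ 0.1  0.2 -0.4] g 0.501613380241216
need units [ 0.17  0.68 -0.87] rot [0.    0.002 0.007]
```

Call:
apply_moves(
  plan=[
    [[0,0.15,0.35,-0.3,0,0,0],[0,0,0.3,-0.3,0,0,0],[0,0,0,-0.2,0,0,0],[0,0,0,0,0,0,0],[0,0,0,0,0,0,0]],
  ],
)

```text
time_s: 30.47
tcp_pos: [0.6866, 0.0991, 0.0249]
ee_rot: [[-0.998, 0.06, 0.008], [0.06, 0.998, 0.001], [-0.008, 0.002, -1.0]]
wrist_force: [-0.1, -0.4, -1.0]
gripper_width: 0.501
```

Call:
apply_moves(
  plan=[
    [[0,0,0,-0.17,0,0,0],[0,0,0,0,0,0,0],[75,0,0,0,0,0,0],[75,0,0,0,0,0,0],[75,0,0,0,0,0,0],[75,0,0,0,0,0,0],[75,0,0,0.4,0,0,0],[75,0,0,0.8,0,0,0],[75,-0.3,-0.3,1,0,0,0],[75,-0.6,-0.6,1,0,0,0],[100,-0.7,-0.7,0.5,0,0,0],[100,-0.8,-0.8,0,0,0,0]],
  ],
)

```text
time_s: 31.47
tcp_pos: [0.6293, 0.0412, 0.12]
ee_rot: [[-0.998, 0.054, 0.014], [0.054, 0.999, 0.001], [-0.014, 0.001, -1.0]]
wrist_force: [0.1, 0.3, -0.5]
gripper_width: 0.831
```

Call:
apply_moves(
  plan=[
    [[100,-0.8,-0.45,0,0,0,0.06],[100,-0.8,-0.45,0,0,0,0.06],[100,-0.8,-0.45,0,0,0,0.06],[100,-0.8,-0.45,0,0,0,0.06],[100,-0.8,-0.45,0,0,0,0.06],[100,-0.8,-0.45,0,0,0,0.06],[100,-0.8,-0.45,0,0,0,0.06],[100,-0.8,-0.45,0,0,0,0.06],[100,-0.6,-0.3,0,0,0,0.06],[100,0,0,0,0,0,0],[100,0,0,0,0,0,0],[100,0,0,0,0,0,0]],
  ],
)

```text
time_s: 32.47
tcp_pos: [0.4463, -0.0641, 0.136]
ee_rot: [[-0.872, -0.488, 0.034], [-0.487, 0.873, 0.018], [-0.038, -0.001, -0.999]]
wrist_force: [-0.0, 0.5, 0.8]
gripper_width: 0.999
```

Run:
```python
from h import *
from m import seg
st();need(.4368,-.062,.012,208.5)
for n in ['top','side']: c=capture(n);seg(c,n);save(c,n+'9')
```

```text
t 32.47 tcp [ 0.4463 -0.0641  0.136 ] yawx -150.8 z [ 0.034  0.018 -0.999] j [ 12.2  10.1 -31.7  -0.8 -46.1 -72.4] F [-0.   0.5  0.8] g 0.9994515513684245
need units [-0.38  0.08 -4.96] rot [-0.018  0.034 -0.012]
== top
sA none
sB 67 (array([ 0.4101, -0.0769]), array([17., 37.]), 28.0) zmax 0.0176
sC 1 (array([ 0.4339, -0.1799]), array([0., 0.]), 0.0) zmax 0.0075
control (array([0.5248, 0.3272]), array([231., 101.]), 5.6) ztop 0.0453
fader 78 (array([0.4603, 0.3195]), array([20., 26.]), 3.6) [0.0988 0.1037] [0.4595 0.3181 0.0964]
brass 10 (array([0.5333, 0.2914]), array([ 5., 12.]), 3.5) [0.5319 0.2919 0.0627] 0.0712
tray 937 (array([0.6639, 0.0407]), array([372., 262.]), 87.2)
rim 447 (array([ 0.5834, -0.3139]), array([162., 163.]), 32.1) [0.0424 0.047  0.053 ]
((572.4905395507812, -311.79388427734375), 93.04466247558594)
handle 232 (array([ 0.4711, -0.2993]), array([ 50., 141.]), 60.1) [0.0368 0.0489 0.0539]
mat 326 ((570.66748046875, -308.94854736328125), 83.20130157470703) 0.0038
[ 0.57 -0.31]
== side
sA 304 (array([0.4497, 0.0487]), array([84., 52.]), 32.3) zmax 0.0193
sB 291 (array([ 0.4355, -0.0632]), array([84., 40.]), 28.7) zmax 0.0193
sC none
control (array([0.5137, 0.3232]), array([218., 102.]), 6.1) ztop 0.0427
fader 74 (array([0.4568, 0.3162]), array([21., 29.]), 6.1) [0.0902 0.0985] [0.4547 0.3124 0.0888]
brass 10 (array([0.5334, 0.2947]), array([28.,  3.]), 67.3) [0.5301 0.2874 0.0553] 0.0638
tray 713 (array([0.6615, 0.0179]), array([334., 267.]), 87.2)
rim 578 (array([ 0.5808, -0.3152]), array([164., 161.]), 30.0) [0.0425 0.0465 0.0499]
((570.942626953125, -309.1723937988281), 92.4172592163086)
handle 195 (array([ 0.4556, -0.2986]), array([ 30., 119.]), 69.7) [0.0373 0.0434 0.0498]
mat 1091 ((569.6767578125, -314.979248046875), 84.60535430908203) 0.0032
[ 0.5698984  -0.31473081]
```

View pics/side9.png

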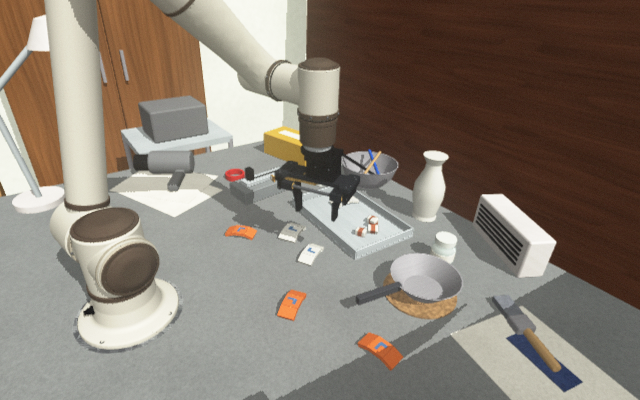

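Call:
apply_moves(
  plan=[
    [[100,-0.2,0.04,-0.5,-0.018,0.034,-0.012],[100,-0.18,0.04,-0.8,0,0,0],[100,0,0,-0.8,0,0,0],[100,0,0,-0.8,0,0,0],[100,0,0,-0.7,0,0,0],[100,0,0,-0.4,0,0,0],[100,0,0,0,0,0,0],[100,0,0,0,0,0,0],[100,0,0,0,0,0,0]],
  ],
)

```text
time_s: 33.32
tcp_pos: [0.4469, -0.0577, 0.0326]
ee_rot: [[-0.877, -0.48, 0.007], [-0.48, 0.877, -0.002], [-0.005, -0.005, -1.0]]
wrist_force: [0.6, 0.0, -0.4]
gripper_width: 1.003
```

```bash
python3 -c "
from h import *
st();need(.4368,-.0625,.013,208.5)"
```

```text
t 33.32 tcp [ 0.4469 -0.0577  0.0326] yawx -151.3 z [ 0.007 -0.002 -1.   ] j [ 13.5  20.5 -38.    0.3 -31.2 -75.2] F [ 0.6  0.  -0.4] g 1.0031586310818597
need units [-0.41 -0.19 -0.78] rot [ 0.002  0.007 -0.003]
```

Call:
apply_moves(
  plan=[
    [[100,-0.2,-0.1,-0.2,0,0.007,0],[100,-0.2,-0.1,-0.2,0,0,0],[100,0,0,-0.25,0,0,0],[100,0,0,-0.1,0,0,0],[100,0,0,0,0,0,0],[100,0,0,0,0,0,0]],
  ],
)

```text
time_s: 33.82
tcp_pos: [0.4382, -0.0627, 0.0145]
ee_rot: [[-0.877, -0.48, 0.005], [-0.48, 0.877, -0.0], [-0.004, -0.003, -1.0]]
wrist_force: [-0.3, 0.0, 0.1]
gripper_width: 1.0
```

Call:
apply_moves(
  plan=[
    [[0,0,0,-0.05,0,0,0],[0,0,0,0,0,0,0],[0,0,0,0,0,0,0],[0,0,0,0,0,0,0],[0,0,0,0,0,0,0],[0,0,0,0,0,0,0],[0,0,0,0,0,0,0],[0,0,0,0,0,0,0],[0,0,0,0,0,0,0],[0,0,0,0,0,0,0],[0,0,0,0.3,0,0,0],[0,0,0,0.5,0,0,0]],
  ],
)

```text
time_s: 34.82
tcp_pos: [0.4371, -0.0629, 0.0328]
ee_rot: [[-0.877, -0.48, 0.001], [-0.48, 0.877, -0.001], [-0.001, -0.002, -1.0]]
wrist_force: [-0.1, -0.3, -0.4]
gripper_width: 0.432
```

```bash
python3 -c "
from h import *
st();need(.585,.105,.1,177)"
```

```text
t 34.82 tcp [ 0.4371 -0.0629  0.0328] yawx -151.3 z [ 0.001 -0.001 -1.   ] j [ 13.1  19.9 -38.9   0.2 -31.2 -74.6] F [-0.1 -0.3 -0.4] g 0.43222270125106477
need units [5.92 6.71 2.69] rot [ 0.001  0.001 -0.553]
```

Call:
apply_moves(
  plan=[
    [[0,0,0,0.7,0,0,0],[0,0,0,0.9,0,0,0],[0,0.4,0.4,0.7,0,0,-0.06],[0,0.7,0.7,0.3,0,0,-0.06],[0,0.7,0.8,0,0,0,-0.06],[0,0.7,0.8,0,0,0,-0.06],[0,0.7,0.8,0,0,0,-0.06],[0,0.7,0.8,0,0,0,-0.06],[0,0.7,0.8,0,0,0,-0.06],[0,0.7,0.8,0,0,0,-0.06],[0,0.5,0.6,0,0,0,-0.06],[0,0,0,0,0,0,0]],
  ],
)

```text
time_s: 35.82
tcp_pos: [0.5853, 0.1067, 0.1106]
ee_rot: [[-0.997, 0.071, 0.007], [0.071, 0.997, 0.003], [-0.007, 0.003, -1.0]]
wrist_force: [0.8, 0.3, -0.3]
gripper_width: 0.43
```

Call:
apply_moves(
  plan=[
    [[0,0,0,0,0,0,0],[0,0,0,0,0,0,0]],
  ],
)

```text
time_s: 35.98
tcp_pos: [0.5849, 0.1072, 0.1105]
ee_rot: [[-0.998, 0.069, 0.006], [0.069, 0.998, 0.002], [-0.006, 0.003, -1.0]]
wrist_force: [-0.4, -0.0, -0.0]
gripper_width: 0.433
```

```bash
python3 -c "
from h import *
st();need(.585,.105,.021,177)"
```

```text
t 35.98 tcp [0.5849 0.1072 0.1105] yawx 176.1 z [ 0.006  0.002 -1.   ] j [  26.    25.2  -13.3    0.   -51.1 -119.9] F [-0.4 -0.  -0. ] g 0.4331823185799291
need units [ 0.01 -0.09 -3.58] rot [-0.003  0.006  0.016]
```

Call:
apply_moves(
  plan=[
    [[0,0.2,-0.1,-0.5,0,0,0.016],[0,0,0,-0.8,0,0,0],[0,0,0,-0.8,0,0,0],[0,0,0,-0.7,0,0,0],[0,0,0,-0.3,0,0,0],[0,0,0,0,0,0,0],[0,0,0,0,0,0,0]],
  ],
)

```text
time_s: 36.57
tcp_pos: [0.5869, 0.0982, 0.029]
ee_rot: [[-0.999, 0.051, 0.004], [0.051, 0.999, 0.002], [-0.004, 0.002, -1.0]]
wrist_force: [-0.4, -0.0, -0.2]
gripper_width: 0.433
```

```bash
python3 -c "
from h import *
st();need(.59,.105,.019,177)"
```

```text
t 36.57 tcp [0.5869 0.0982 0.029 ] yawx 177.1 z [ 0.004  0.002 -1.   ] j [  25.1   31.2  -17.4   -0.   -41.1 -118. ] F [-0.4 -0.  -0.2] g 0.432878693348402
need units [ 0.12  0.27 -0.4 ] rot [-0.002  0.004 -0.002]
```

Call:
apply_moves(
  plan=[
    [[0,0.12,0.2,-0.2,0,0,0],[0,0,0,-0.2,0,0,0],[0,0,0,0,0,0,0],[70,0,0,0,0,0,0],[70,0,0,0,0,0,0],[70,0,0,0,0,0,0],[70,0,0,0,0,0,0],[70,0,0,0.4,0,0,0],[70,0,0,0.8,0,0,0],[70,-0.4,-0.1,1,0,0,0],[100,-0.7,-0.2,1,0,0,0],[100,-0.8,-0.3,0.4,0,0,0]],
  ],
)

```text
time_s: 37.57
tcp_pos: [0.5461, 0.0895, 0.1151]
ee_rot: [[-0.999, 0.048, 0.01], [0.048, 0.999, 0.003], [-0.01, 0.003, -1.0]]
wrist_force: [0.6, 1.1, -0.5]
gripper_width: 0.777
```

```bash
python3 -c "
from h import *
st();need(.4505,.049,.11,212)"
```

```text
t 37.57 tcp [0.5461 0.0895 0.1151] yawx 177.2 z [ 0.01   0.003 -1.   ] j [  26.2   21.3  -19.1    0.2  -48.9 -119. ] F [ 0.6  1.1 -0.5] g 0.7774678257492618
need units [-3.83 -1.62 -0.2 ] rot [-0.006  0.009  0.607]
```

Call:
apply_moves(
  plan=[
    [[100,-0.5,-0.25,0,0,0.01,0.1],[100,-0.6,-0.25,0,0,0,0.1],[100,-0.6,-0.25,0,0,0,0.1],[100,-0.6,-0.25,0,0,0,0.1],[100,-0.6,-0.25,-0.2,0,0,0.1],[100,-0.3,-0.2,-0.3,0,0,0.1],[100,0,0,0,0,0,0],[100,0,0,0,0,0,0],[100,0,0,0,0,0,0]],
  ],
)

```text
time_s: 38.32
tcp_pos: [0.4635, 0.0522, 0.1169]
ee_rot: [[-0.837, -0.546, 0.015], [-0.546, 0.838, 0.016], [-0.022, 0.005, -1.0]]
wrist_force: [-0.4, 0.2, 0.1]
gripper_width: 0.999
```

Run:
```python
from h import *
from m import seg
st();need(.4505,.049,.013,212)
for n in ['side','top']: c=capture(n);seg(c,n);save(c,n+'10')
cv2.imwrite('pics/t10c.png',cv2.resize(c['pixels'][120:260,240:440,::-1],None,fx=4,fy=4))
```

```text
t 38.32 tcp [0.4635 0.0522 0.1169] yawx -146.9 z [ 0.015  0.016 -1.   ] j [ 26.1  13.4 -30.7  -0.7 -44.7 -82.6] F [-0.4  0.2  0.1] g 0.9993874936873379
need units [-0.52 -0.13 -4.16] rot [-0.016  0.015 -0.02 ]
== side
sA 308 (array([0.4491, 0.0484]), array([86., 52.]), 30.8) zmax 0.0192
sB none
sC none
control (array([0.5153, 0.3225]), array([220., 103.]), 5.8) ztop 0.0428
fader 73 (array([0.4563, 0.3149]), array([19., 31.]), 4.0) [0.0899 0.0976] [0.4549 0.3125 0.0887]
brass 2 (array([0.5284, 0.2867]), array([1., 0.]), -116.0) [0.5284 0.2867 0.0516] 0.0538
tray 948 (array([0.6602, 0.0172]), array([334., 265.]), 86.8)
rim 570 (array([ 0.5803, -0.3156]), array([164., 161.]), 27.2) [0.0425 0.0466 0.0501]
((570.9205322265625, -311.1999206542969), 91.64726257324219)
handle 196 (array([ 0.4514, -0.2948]), array([ 15., 110.]), 78.8) [0.0374 0.0438 0.05  ]
mat 1096 ((569.2453002929688, -314.4583740234375), 84.84467315673828) 0.0032
[ 0.56923612 -0.31424707]
== top
sA 168 (array([0.4319, 0.0378]), array([33., 50.]), 32.1) zmax 0.0225
sB 1 (array([ 0.485 , -0.0323]), array([0., 0.]), 0.0) zmax 0.0071
sC 1 (array([ 0.4977, -0.1639]), array([0., 0.]), 0.0) zmax 0.0095
control (array([0.5245, 0.3272]), array([227., 102.]), 6.2) ztop 0.0454
fader 70 (array([0.4606, 0.3197]), array([21., 27.]), 5.0) [0.0977 0.1023] [0.4599 0.3193 0.0974]
brass 10 (array([0.5326, 0.2915]), array([ 3., 12.]), 7.3) [0.532  0.2919 0.0624] 0.0709
tray 1041 (array([0.6646, 0.0381]), array([367., 262.]), 86.9)
rim 452 (array([ 0.5835, -0.3133]), array([161., 162.]), 37.8) [0.0426 0.047  0.0526]
((572.67529296875, -309.68975830078125), 92.34327697753906)
handle 234 (array([ 0.4712, -0.2987]), array([ 51., 142.]), 59.9) [0.0374 0.0488 0.0541]
mat 328 ((571.330078125, -309.8463439941406), 83.5423355102539) 0.004
[ 0.57 -0.31]
```

View pics/t10c.png

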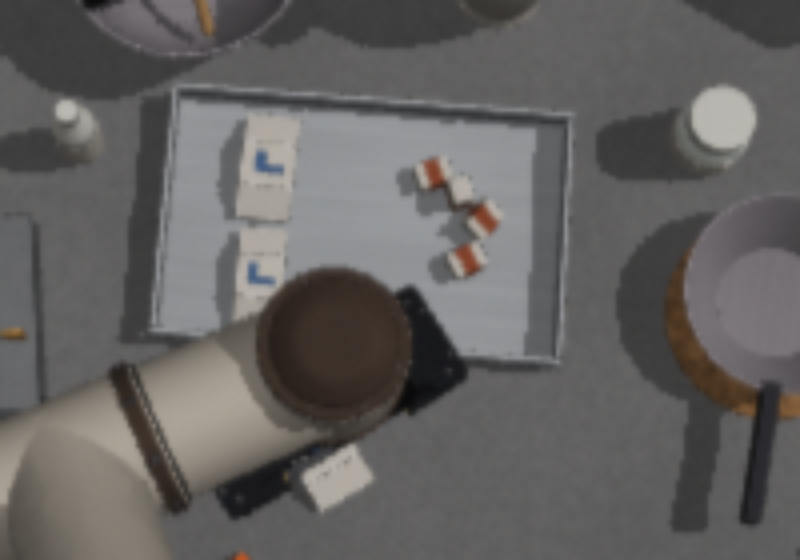

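Call:
apply_moves(
  plan=[
    [[100,-0.3,-0.1,-0.4,-0.016,0.015,-0.02],[100,-0.3,-0.1,-0.8,0,0,0],[100,-0.1,0,-0.8,0,0,0],[100,-0.1,0,-0.8,0,0,0],[100,0,0,-0.5,0,0,0],[100,0,0,0,0,0,0],[100,0,0,0,0,0,0]],
  ],
)

```text
time_s: 39.0
tcp_pos: [0.4506, 0.0507, 0.0342]
ee_rot: [[-0.851, -0.525, 0.01], [-0.525, 0.851, 0.003], [-0.01, -0.003, -1.0]]
wrist_force: [0.2, 0.2, 1.0]
gripper_width: 0.998
```

```bash
python3 -c "
from h import *
st();need(.4505,.049,.013,212)"
```

```text
t 39.0 tcp [0.4506 0.0507 0.0342] yawx -148.3 z [ 0.01   0.003 -1.   ] j [ 27.1  20.4 -37.6   0.3 -31.4 -85.7] F [0.2 0.2 1. ] g 0.9983461780767998
need units [-0.01 -0.07 -0.85] rot [-0.003  0.01   0.006]
```

Call:
apply_moves(
  plan=[
    [[100,0,-0.07,-0.3,0,0.01,0],[100,0,0,-0.3,0,0,0],[100,0,0,-0.25,0,0,0],[100,0,0,0,0,0,0],[100,0,0,0,0,0,0]],
  ],
)

```text
time_s: 39.42
tcp_pos: [0.4541, 0.0503, 0.0133]
ee_rot: [[-0.851, -0.525, 0.005], [-0.525, 0.851, 0.005], [-0.007, 0.002, -1.0]]
wrist_force: [0.2, -0.2, 0.3]
gripper_width: 1.0
```

Call:
apply_moves(
  plan=[
    [[0,-0.1,0,0,0,0,0],[0,0,0,0,0,0,0],[0,0,0,0,0,0,0],[0,0,0,0,0,0,0],[0,0,0,0,0,0,0],[0,0,0,0,0,0,0],[0,0,0,0,0,0,0],[0,0,0,0,0,0,0],[0,0,0,0,0,0,0],[0,0,0,0,0,0,0],[0,0,0,0.3,0,0,0],[0,0,0,0.5,0,0,0]],
  ],
)

```text
time_s: 40.42
tcp_pos: [0.45, 0.0497, 0.0334]
ee_rot: [[-0.852, -0.524, 0.002], [-0.524, 0.852, 0.004], [-0.004, 0.002, -1.0]]
wrist_force: [0.8, -0.2, -0.2]
gripper_width: 0.57
```

```bash
python3 -c "
from h import *
st();need(.625,.03,.1,177)"
```

```text
t 40.42 tcp [0.45   0.0497 0.0334] yawx -148.4 z [ 0.002  0.004 -1.   ] j [ 26.9  20.6 -37.2  -0.3 -32.  -85. ] F [ 0.8 -0.2 -0.2] g 0.5700986786172902
need units [ 7.   -0.79  2.67] rot [-0.003  0.003 -0.604]
```

Call:
apply_moves(
  plan=[
    [[0,0,0,0.7,0,0,0],[0,0,0,0.9,0,0,0],[0,0.3,0,0.7,0,0,-0.06],[0,0.5,-0.1,0.3,0,0,-0.06],[0,0.7,-0.15,0,0,0,-0.07],[0,0.7,-0.15,0,0,0,-0.07],[0,0.7,-0.15,0,0,0,-0.07],[0,0.7,-0.15,0,0,0,-0.07],[0,0.7,-0.15,0,0,0,-0.07],[0,0.7,-0.15,0,0,0,-0.07],[0,0.6,-0.1,0,0,0,-0.06],[0,0.2,0,0,0,0,0]],
  ],
)

```text
time_s: 41.42
tcp_pos: [0.5991, 0.0199, 0.1114]
ee_rot: [[-0.997, 0.076, 0.01], [0.076, 0.997, 0.004], [-0.01, 0.005, -1.0]]
wrist_force: [0.9, 0.8, -0.5]
gripper_width: 0.569
```

Call:
apply_moves(
  plan=[
    [[0,0,0,0,0,0,0],[0,0,0,0,0,0,0]],
  ],
)

```text
time_s: 41.58
tcp_pos: [0.5992, 0.0196, 0.1113]
ee_rot: [[-0.997, 0.075, 0.01], [0.075, 0.997, 0.004], [-0.009, 0.005, -1.0]]
wrist_force: [0.2, 0.6, -0.2]
gripper_width: 0.569
```

```bash
python3 -c "
from h import *
st();need(.60,.02,.019,177)"
```

```text
t 41.58 tcp [0.5992 0.0196 0.1113] yawx 175.7 z [ 0.01   0.004 -1.   ] j [ 1.730e+01  2.550e+01 -1.260e+01 -1.000e-01 -5.130e+01 -1.116e+02] F [ 0.2  0.6 -0.2] g 0.5694641561499617
need units [ 0.03  0.01 -3.69] rot [-0.004  0.01   0.022]
```

Call:
apply_moves(
  plan=[
    [[0,0,0,-0.5,0,0.01,0.02],[0,0,0,-0.8,0,0,0],[0,0,0,-0.8,0,0,0],[0,0,0,-0.7,0,0,0],[0,0,0,-0.4,0,0,0],[0,0,0,0,0,0,0],[0,0,0,0,0,0,0]],
  ],
)

```text
time_s: 42.17
tcp_pos: [0.5934, 0.0209, 0.0321]
ee_rot: [[-0.999, 0.044, -0.001], [0.044, 0.999, 0.005], [0.001, 0.005, -1.0]]
wrist_force: [0.5, 0.9, -0.4]
gripper_width: 0.57
```

```bash
python3 -c "
from h import *
st();need(.60,.02,.019,177)"
```

```text
t 42.17 tcp [0.5934 0.0209 0.0321] yawx 177.5 z [-0.001  0.005 -1.   ] j [  17.5   31.   -17.    -0.4  -41.9 -109.7] F [ 0.5  0.9 -0.4] g 0.569550653490734
need units [ 0.26 -0.04 -0.52] rot [-0.005 -0.001 -0.008]
```

Call:
apply_moves(
  plan=[
    [[0,0.2,0,-0.2,0,0,0],[0,0,0,-0.2,0,0,0],[0,0,0,-0.1,0,0,0],[0,0,0,0,0,0,0],[80,0,0,0,0,0,0],[80,0,0,0,0,0,0],[80,0,0,0,0,0,0],[80,0,0,0,0,0,0],[80,0,0,0.4,0,0,0],[80,0,0,0.8,0,0,0],[80,-0.3,0.1,1,0,0,0],[80,-0.4,0.3,1,0,0,0]],
  ],
)

```text
time_s: 43.17
tcp_pos: [0.581, 0.0301, 0.1017]
ee_rot: [[-0.999, 0.044, -0.004], [0.044, 0.999, 0.003], [0.004, 0.003, -1.0]]
wrist_force: [0.3, 0.1, 0.1]
gripper_width: 0.796
```

```bash
python3 -c "
from h import *
st();need(.4,.25,.15,185.7)"
```

```text
t 43.17 tcp [0.581  0.0301 0.1017] yawx 177.5 z [-0.004  0.003 -1.   ] j [  18.8   25.   -15.1   -0.3  -50.  -111.1] F [0.3 0.1 0.1] g 0.7957110378374946
need units [-7.24  8.8   1.93] rot [-0.003 -0.004  0.144]
```

Call:
apply_moves(
  plan=[
    [[100,-0.2,0.3,0.8,0,0,0],[100,-0.4,0.8,0.8,0,0,0.015],[100,-0.4,0.9,0.4,0,0,0.015],[100,-0.4,0.9,0,0,0,0.015],[100,-0.4,0.9,0,0,0,0.015],[100,-0.4,0.9,0,0,0,0.015],[100,-0.4,0.9,0,0,0,0.015],[100,-0.4,0.9,0,0,0,0.015],[100,-0.4,0.9,0,0,0,0.015],[100,-0.4,0.9,0,0,0,0.015],[100,-0.4,0.9,0,0,0,0.015],[100,-0.3,0.8,0,0,0,0]],
  ],
)

```text
time_s: 44.17
tcp_pos: [0.4664, 0.2887, 0.1761]
ee_rot: [[-0.994, -0.109, 0.022], [-0.108, 0.994, 0.018], [-0.024, 0.015, -1.0]]
wrist_force: [0.7, -0.0, -0.7]
gripper_width: 0.998
```

Call:
apply_moves(
  plan=[
    [[100,0,0.5,0,0,0,0],[100,0,0,0,0,0,0],[100,0,0,0,0,0,0],[100,0,0,0,0,0,0]],
  ],
)

```text
time_s: 44.5
tcp_pos: [0.4657, 0.3051, 0.1791]
ee_rot: [[-0.993, -0.114, 0.025], [-0.114, 0.993, 0.021], [-0.027, 0.018, -0.999]]
wrist_force: [0.2, -0.3, 0.5]
gripper_width: 1.001
```

Run:
```python
from h import *
st();need(.459,.3205,.084,185.7)
c=capture('side');save(c,'s11');cv2.imwrite('pics/s11c.png',cv2.resize(c['pixels'][160:340,280:480,::-1],None,fx=3,fy=3))
c=capture('top');save(c,'t11');cv2.imwrite('pics/t11c.png',cv2.resize(c['pixels'][120:260,240:440,::-1],None,fx=4,fy=4))
wcap('w11')
```

```text
t 44.5 tcp [0.4657 0.3051 0.1791] yawx -173.5 z [ 0.025  0.021 -0.999] j [  50.1   17.   -15.1    0.4  -56.  -133.8] F [ 0.2 -0.3  0.5] g 1.0014012434357282
need units [-0.27  0.61 -3.8 ] rot [-0.021  0.025 -0.015]
```

View pics/s11c.png

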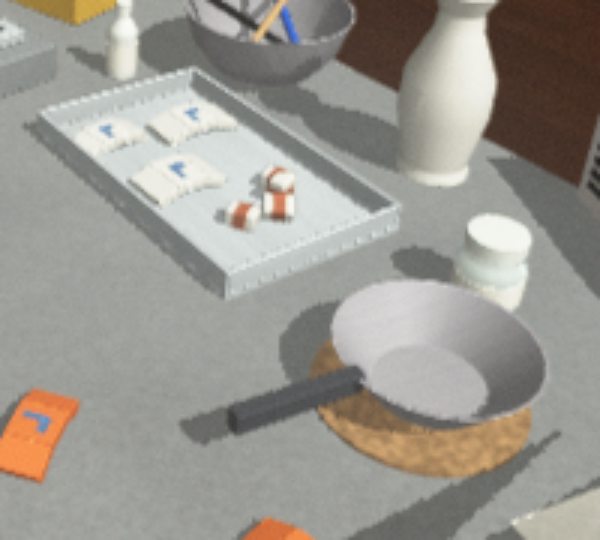

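View pics/t11c.png

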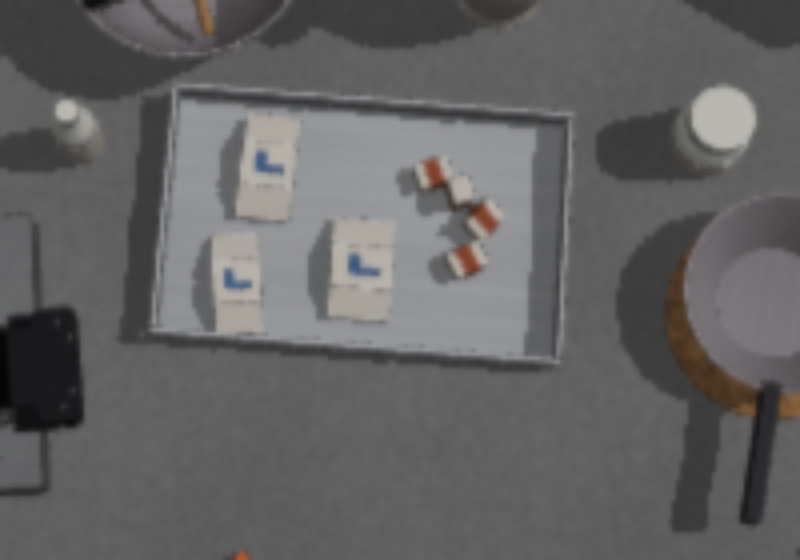

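View pics/w11.png

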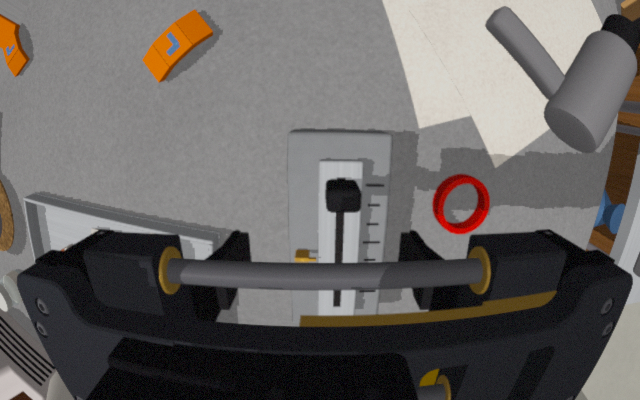

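Call:
apply_moves(
  plan=[
    [[100,-0.2,0.35,0,-0.02,0.025,-0.015],[100,0,0.25,-0.4,0,0,0],[100,0,0,-0.8,0,0,0],[100,0,0,-0.8,0,0,0],[100,0,0,-0.5,0,0,0],[100,0,0,0,0,0,0],[100,0,0,0,0,0,0],[100,0,0,0,0,0,0]],
  ],
)

```text
time_s: 45.32
tcp_pos: [0.4626, 0.3154, 0.1114]
ee_rot: [[-0.996, -0.092, 0.0], [-0.092, 0.996, 0.001], [-0.0, 0.001, -1.0]]
wrist_force: [0.1, -0.1, 0.1]
gripper_width: 1.006
```

Run:
```python
from h import *
st();need(.4595,.3205,.084,185.7)
from f import fader
c=wcap('w12');fader(c)
```

```text
t 45.32 tcp [0.4626 0.3154 0.1114] yawx -174.7 z [ 0.     0.001 -1.   ] j [  50.9   22.4  -18.    -0.   -49.6 -135.6] F [ 0.1 -0.1  0.1] g 1.0064066689922972
need units [-0.12  0.21 -1.1 ] rot [-0.001  0.     0.008]
fader 1475 (array([0.4565, 0.3144]), array([ 17., 105.]), 4.6) [0.4556 0.3191 0.0983]
brass 6 (array([0.4484, 0.3193]), array([ 1., 17.]), 4.5) [0.4484 0.3177 0.0714]
strip 1377 (array([0.458, 0.318]), array([50., 36.]), 5.9) [0.4458 0.3134 0.0573]
box 9821 (array([0.4487, 0.3191]), array([ 83., 100.]), 5.4) 0.04327131469308418
```

View pics/w12.png

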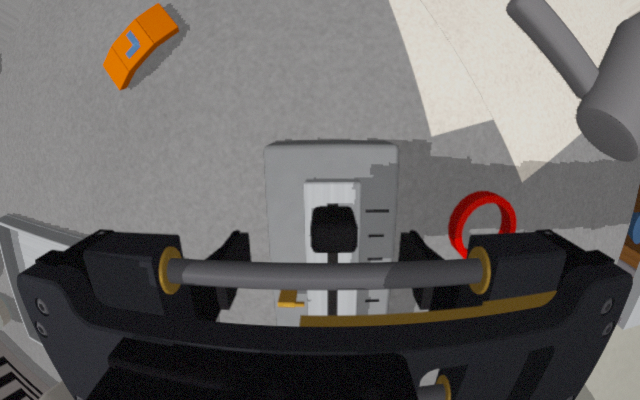

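Call:
apply_moves(
  plan=[
    [[100,-0.15,0.2,-0.3,0,0,0.008],[100,0,0,-0.4,0,0,0],[100,0,0,-0.4,0,0,0],[100,0,0,0,0,0,0],[100,0,0,0,0,0,0],[100,0,0,0,0,0,0]],
  ],
)

```text
time_s: 45.87
tcp_pos: [0.4595, 0.3221, 0.0836]
ee_rot: [[-0.995, -0.101, 0.004], [-0.101, 0.995, 0.005], [-0.005, 0.005, -1.0]]
wrist_force: [-0.4, -0.0, -0.4]
gripper_width: 1.001
```

Run:
```python
from h import *
st();need(.4585,.3205,.084,185.7)
```

```text
t 45.87 tcp [0.4595 0.3221 0.0836] yawx -174.2 z [ 0.004  0.005 -1.   ] j [  51.6   24.3  -19.7    0.   -45.6 -135.8] F [-0.4 -0.  -0.4] g 1.0011224234593794
need units [-0.04 -0.07  0.02] rot [-0.005  0.004 -0.002]
```

Call:
apply_moves(
  plan=[
    [[100,0,-0.05,0,0,0,0],[0,0,0,0,0,0,0],[0,0,0,0,0,0,0],[0,0,0,0,0,0,0],[0,0,0,0,0,0,0],[0,0,0,0,0,0,0],[0,0,0,0,0,0,0],[0,0,0,0,0,0,0],[0,0,0,0,0,0,0],[0,0,0,0,0,0,0],[0,0,0,0,0,0,0],[0,0,0,0,0,0,0]],
  ],
)

```text
time_s: 46.87
tcp_pos: [0.4603, 0.3209, 0.0851]
ee_rot: [[-0.995, -0.101, 0.006], [-0.101, 0.995, 0.006], [-0.007, 0.005, -1.0]]
wrist_force: [-0.1, -0.2, 0.6]
gripper_width: 0.313
```

Run:
```python
from h import *
st()
```

```text
t 46.87 tcp [0.4603 0.3209 0.0851] yawx -174.2 z [ 0.006  0.006 -1.   ] j [ 5.150e+01  2.420e+01 -1.980e+01  1.000e-01 -4.560e+01 -1.357e+02] F [-0.1 -0.2  0.6] g 0.31288048162644555
```

Call:
apply_moves(
  plan=[
    [[0,0,0,0,0,0,0],[0,0.3,0.03,0,0,0,0],[0,0.35,0.035,0,0,0,0],[0,0.35,0.035,0,0,0,0],[0,0.35,0.035,0,0,0,0],[0,0.35,0.035,0,0,0,0],[0,0.35,0.035,0,0,0,0],[0,0.3,0.03,0,0,0,0],[0,0,0,0,0,0,0],[0,0,0,0,0,0,0]],
  ],
)

```text
time_s: 47.7
tcp_pos: [0.526, 0.3274, 0.0851]
ee_rot: [[-0.995, -0.1, 0.005], [-0.1, 0.995, 0.006], [-0.006, 0.006, -1.0]]
wrist_force: [-1.2, -0.2, 1.7]
gripper_width: 0.318
```

Run:
```python
from h import *
st();need(.529,.3279,.085,185.7)
```

```text
t 47.7 tcp [0.526  0.3274 0.0851] yawx -174.3 z [ 0.005  0.006 -1.   ] j [  46.8   28.9  -11.1   -0.   -49.5 -131.1] F [-1.2 -0.2  1.7] g 0.31815073029821433
need units [ 0.12  0.02 -0.  ] rot [-0.006  0.005 -0.001]
```

Call:
apply_moves(
  plan=[
    [[0,0.12,0.012,0,0,0,0],[0,0,0,0,0,0,0],[100,0,0,0,0,0,0],[100,0,0,0,0,0,0],[100,0,0,0,0,0,0],[100,0,0,0,0,0,0],[100,0,0,0,0,0,0],[100,0,0,0.5,0,0,0],[100,0,0,0.9,0,0,0],[100,0.4,0,0.9,0,0,0],[100,0.8,0,0.9,0,0,0],[100,0.8,0,0.5,0,0,0]],
  ],
)

```text
time_s: 48.7
tcp_pos: [0.5737, 0.3253, 0.1763]
ee_rot: [[-0.995, -0.104, -0.005], [-0.104, 0.995, -0.002], [0.005, -0.002, -1.0]]
wrist_force: [-0.2, 0.8, 0.8]
gripper_width: 0.966
```

Call:
apply_moves(
  plan=[
    [[100,0.4,0,0.3,0,0,0],[100,0,0,0,0,0,0],[100,0,0,0,0,0,0]],
  ],
)

```text
time_s: 48.95
tcp_pos: [0.588, 0.3261, 0.1879]
ee_rot: [[-0.995, -0.102, 0.003], [-0.102, 0.995, 0.003], [-0.003, 0.003, -1.0]]
wrist_force: [0.1, -0.4, -0.9]
gripper_width: 0.994
```

Run:
```python
from h import *
from f import fader
from m import seg
st()
c=wcap('w13');fader(c)
for l in ['fader_top','pointer']:
    for q in recognise(l,c)[:2]: print(l,q['score'],c['M'][:3,:3]@q['at']+c['M'][:3,3])
c=capture('side');seg(c,'side');save(c,'s13');cv2.imwrite('pics/s13c.png',cv2.resize(c['pixels'][150:350,220:480,::-1],None,fx=3,fy=3))
```

```text
t 48.95 tcp [0.588  0.3261 0.1879] yawx -174.1 z [ 0.003  0.003 -1.   ] j [  42.8   28.2    4.1   -0.   -65.7 -126.9] F [ 0.1 -0.4 -0.9] g 0.9940334242348112
fader 794 (array([0.5274, 0.3269]), array([20., 26.]), 6.0) [0.527  0.3268 0.0974]
brass 103 (array([0.5305, 0.2946]), array([ 5., 20.]), 4.7) [0.5306 0.2931 0.0631]
strip 5490 (array([0.5179, 0.3156]), array([170.,  59.]), 6.1) [0.515  0.3246 0.0573]
box 13979 (array([0.5173, 0.3259]), array([219., 100.]), 5.6) 0.043299760245026575
fader_top 0.74 [0.5257545  0.32509793 0.10170474]
pointer 0.25 [ 0.60208002 -0.05467245  0.02238833]
== side
sA none
sB none
sC none
control (array([0.5153, 0.3216]), array([222., 103.]), 5.5) ztop 0.0428
fader 69 (array([0.5253, 0.325 ]), array([21., 30.]), 9.6) [0.0895 0.0975] [0.523  0.3206 0.0888]
brass 11 (array([0.5336, 0.2958]), array([31.,  3.]), 68.8) [0.5305 0.2876 0.0555] 0.0632
tray 1059 (array([0.6595, 0.0176]), array([334., 263.]), 86.6)
rim 564 (array([ 0.5813, -0.3144]), array([163., 161.]), 33.1) [0.0425 0.0466 0.0498]
((571.8175659179688, -308.2267150878906), 92.36292266845703)
handle 216 (array([ 0.4518, -0.2937]), array([ 18., 109.]), 79.0) [0.0368 0.0443 0.0506]
mat 1105 ((569.0420532226562, -314.9224853515625), 84.37904357910156) 0.0032
[ 0.56891563 -0.31475784]
```

View pics/w13.png

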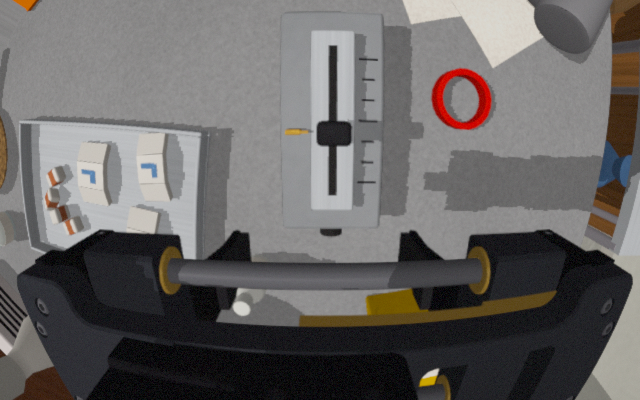

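View pics/s13c.png

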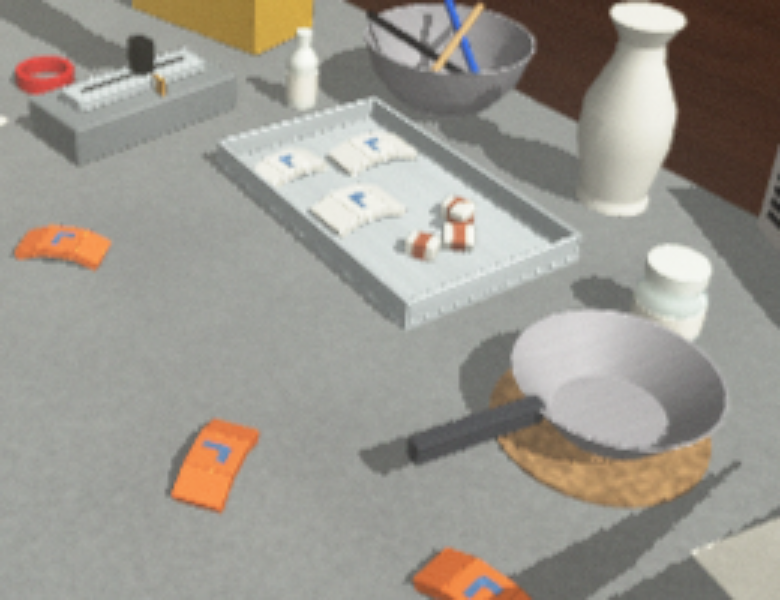

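Run:
```python
from h import *
c=capture('top');save(c,'tend');P=cloud(c)
x,y,z=P[...,0],P[...,1],P[...,2];m=(abs(x-.634)<.09)&(abs(y-.019)<.15);print('tray zmax',z[m].max())
for r in recognise('chip0',c): print(round(r['score'],2),w(c,r['at']).round(3))
for r in recognise('sherd0',c)[:7]: print(round(r['score'],2),w(c,r['at']).round(3))
st();print(finish_job())
```

```text
tray zmax 0.0392594426044425
0.61 [ 0.643 -0.07   0.023]
0.87 [0.587 0.12  0.021]
0.76 [0.597 0.021 0.023]
0.67 [ 0.374 -0.378  0.017]
0.62 [ 0.72  -0.251  0.068]
0.61 [0.68  0.104 0.026]
0.58 [ 0.3   -0.184  0.015]
0.56 [0.328 0.129 0.021]
t 49.3 tcp [0.5874 0.3262 0.1875] yawx -174.1 z [ 0.002  0.002 -1.   ] j [  42.8   28.2    4.1    0.   -65.7 -126.9] F [-0.1  0.4 -0.1] g 0.9967395420944968
the job is handed in; nothing more can be done
None
```

I slid the fader down to OFF and tipped all four fragments from the bowl into the tray. I set the bowl back on its cork mat and put the three white sherds (44, 38 and 50 mm wide) in the tray. Then I slid the fader up to the pointer and handed the job in at about 49 s. I left the three orange look-alikes where they were.

What the last checks showed:
- **Tray:** Four fragments and three sherds lie inside it, and nothing rises higher than 39 mm above the bench.
- **Bowl:** It stands level, about 8 mm off the mat's centre.
- **Fader:** The grip is level with the pointer, 0 mm off by the wrist camera and about 1.5 mm off by the side camera.
- **Gripper:** It is open and clear of everything.

Two things did not line up cleanly:
- **Recogniser:** In its last calls it found only one of the four fragments and reported the jar as a sherd, and it gave no usable pointer reading. I relied on the pictures for the fragment count and on the depth measurement for the pointer.
- **38 mm sherd:** It ended up about 15 mm from where I released it, still inside the tray. I don't know whether the fingers dragged it as they opened or it was the expected knock.

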